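Put the stereo microscope's accessories away by kind

ROBOT

A 6-joint arm with a two-finger parallel gripper is mounted at the origin on the work surface. World frame = base frame: x ahead of the robot, y to its left, z up, the work surface at z = 0. Lengths are in mm, angles in rad, forces in N, time in s.
With the tool pointing down it reaches from about 375 to 750 mm from the base axis. Payload 9 kg.
Tool frame: the origin (TCP) lies on the mounting face of the last link; the fingertips stand 173 mm ahead of it and the grasp point (between the pads) lies 155 mm ahead of it; z points along the fingers, y is the direction in which the jaws open and shut (so a half turn about z gives the same grasp; the last joint's range is limited). The gripper opens to 85 mm and grips with 20 to 120 N. Pads are 22 mm wide; open, the fingers measure 114 mm over their backs; the gripper's body (76 mm by 85 mm) begins 54 mm behind the grasp point. The pads swing forward as they close: fully open they stand 13 mm farther back than shut.
Start: joints at [-1.368, 0.104, 0.097, 1.564, 0, 1.353], TCP at [245.104, -547.669, 404.731] pointing down, gripper open.
Joint ranges: [-2.99, 2.99], [-0.84, 1.86], [-1.1, 1.16], [-1.84, 2.11], [-1.51, 1.56], [-3.14, 3.14]. Speed limits (rad/s): [2.22, 2.22, 2.57, 3.14, 3.14, 3.14].

INTERFACE

Orientations are given as a unit quaternion [w, x, y, z].
In Python, from station import r gives the robot as it stands.
- The arm moves only by the shell command python3 -m jog 'ROWS'. ROWS is JSON, a list of rows, each a list of 3 entries, a list of its own where there are three numbers: the shift along the tool's x, y, z in mm, then the turn, a rotation vector about the tool's x, y, z in degrees, then the finger opening in mm, from 0 to 85.4. A call has 1 to 10 rows; each row is the pose to reach, as a shift and turn from the pose commanded when the call began, along the tool's axes at that moment; what a row does not reach only later rows make up. A row lasts 1/8 s, in which the tool goes at most 62.5 mm and 10.7 degrees, less where a joint would pass 70% of its speed; a pose out of reach is approached as far as the arm can. A call with a gripper value outside its range is refused whole. The fingers move at their own pace and stop on an object; the grip force is fixed at half the most. Time passes only in rows, so rows that repeat a pose let the fingers close. It gives the time, the measured TCP pose, the force and the opening at its end, in the units of the state.
- r.get_state(): the state, without advancing time (a new reading comes with each control period).
- r.grab_frame(name): name is "side" or "top" or "wrist"; returns the picture (384x512x3 uint8, blue, green, red); there is no depth.
- r.camera_model(name): a dict with "mtx" (3x3 intrinsics, pixels), "R" (3x3) and "t" (3): a world point X has camera coordinates R X + t; the wrist camera has in their place "hand_eye" (4x4, takes a point from camera to tool coordinates, whose origin is the TCP and whose axes are the flange's). Camera axes: x right, y down, z forward; pixel columns grow to the right and rows downward; lengths in mm; the calibration is good to about 2 mm. A picture is of the moment at which its call begins: read the wrist's pose just before it. camera_model takes no time and is no camera call.
- r.job_done(): hands the job in, once; it reports no verdict.
The state is a dict: "time_s": time; "joints": joint angles; "qd": joint speeds; "joint_torque": joint torques, N m; "ee_pos": TCP position; "tool_rot": TCP orientation; "wrist_force": force on the tool from outside, world axes, zero at the start; "wrist_torque": the same for the moment, N m; "width": opening from 0.0 (shut) to 1.0 (fully open).
Only numpy, scipy, OpenCV 4.12 (cv2) and the standard library are available. Lean on these libraries where they do the work, as an engineer would, in place of code of your own. Each camera call takes 0.05 s, during which the arm holds its last target.

TASK

Put the microscope's loose accessories away by kind: the two eyepieces into the blue tray and the two auxiliary lenses into the red tray, one to each bay, and the camera into the green tray. They are optics, so set each one down gently, never drop it, and leave all of them standing upright and flat on the tray floor. The mains plug adapter and the glass sample dish are not part of the set: leave them where they are.

Things in the scene. Friction and masses are not known exactly. Their poses are not given: they have to be found in the camera images.
- eyepiece_a_center (a point): Wide-field microscope eyepiece standing on its wide end, black with a thin yellow band and a bright steel sleeve with dark glass on top: rubber foot 42 mm across and 8 mm high, black body 38 mm across from 8 to 34 mm up, steel sleeve 30 mm across from 34 to 58 mm up; about 90 g. Easily gripped round the black body. This point is its centre, 29 mm above its underside, z up. One of two alike.
- eyepiece_b_center (a point): Wide-field microscope eyepiece standing on its wide end, black with a thin yellow band and a bright steel sleeve with dark glass on top: rubber foot 42 mm across and 8 mm high, black body 38 mm across from 8 to 34 mm up, steel sleeve 30 mm across from 34 to 58 mm up; about 90 g. Easily gripped round the black body. This point is its centre, 29 mm above its underside, z up. One of two alike.
- lens_a_center (a point): Auxiliary objective lens standing flat, a squat black ribbed ring with a brass thread and a broad blue-tinted glass on top: body 54 mm across and 29 mm high, brass thread 49 mm across above it, 36 mm high in all; about 120 g. This point is its centre, 18 mm above its underside, z up. One of two alike.
- lens_b_center (a point): Auxiliary objective lens standing flat, a squat black ribbed ring with a brass thread and a broad blue-tinted glass on top: body 54 mm across and 29 mm high, brass thread 49 mm across above it, 36 mm high in all; about 120 g. This point is its centre, 18 mm above its underside, z up. One of two alike.
- camera_center (a point): Teal microscope camera, a square metal block 42 x 42 mm and 42 mm high standing on its back, with a steel mount ring (30 mm across, 10 mm high) on top, 52 mm high in all; about 110 g. This point is its centre, 26 mm above its underside, on the ring's axis; x and y are square to the block's sides, z up.
- tray_blue: Blue tray for eyepieces. Fixed to the desk, 160 x 120 mm outside (along its own x and y), walls 4 mm thick and 18 mm high; one cross wall (4 mm, 16 mm high) in the middle parts it into two equal bays side by side along its x, each 74 mm (x) by 112 mm (y) inside, with centres at 39 mm to either side of the middle along x. Flat floor with pale foam, 5 mm above the underside. Origin: centre of the underside, at desk height (the work mat is 3 mm thick), z up.
- tray_red: Red tray for auxiliary lenses. Fixed to the desk, 160 x 120 mm outside (along its own x and y), walls 4 mm thick and 18 mm high; one cross wall (4 mm, 16 mm high) in the middle parts it into two equal bays side by side along its x, each 74 mm (x) by 112 mm (y) inside, with centres at 39 mm to either side of the middle along x. Flat floor with pale foam, 5 mm above the underside. Origin: centre of the underside, at desk height (the work mat is 3 mm thick), z up.
- tray_green: Green tray for the camera: a single bay. Fixed to the desk, 116 x 120 mm outside (along its own x and y), walls 4 mm thick and 18 mm high, inside 108 x 112 mm. Flat floor with pale foam, 5 mm above the underside. Origin: centre of the underside, at desk height, z up.
- adapter_center (a point): Black mains plug adapter lying on the mat, 36 x 62 mm and 26 mm high, with two 18 mm steel pins along its +y; not to be moved. This point is the centre of the block, 13 mm above its underside.
- dish: Round glass sample dish, 56 mm across and 13 mm high, with a dark red sample disc in it, on the mat; not to be moved. Origin: centre of its underside.

How it is judged (in metres and radians):
At the end, for the whole second after the job is handed in: Eyepieces in the blue tray, lenses in the red, one to each bay (within 18 and 12 mm of the bay centre across, 37 and 31 mm along); camera in the green tray (within 35 and 37 mm of its centre); each upright within 0.12 rad, underside within 4 mm of the tray floor, at rest ((((x of eyepiece_a_center in the frame of tray_blue between 0.021 and 0.057 m and y of eyepiece_a_center in the frame of tray_blue between -0.037 and 0.037 m and z of eyepiece_a_center in the frame of tray_blue between 0.03 and 0.038 m and angle between eyepiece_a_center's own z axis and vertical below 0.12 rad and linear speed of eyepiece_a below 0.02 m/s) and (x of eyepiece_b_center in the frame of tray_blue between -0.057 and -0.021 m and y of eyepiece_b_center in the frame of tray_blue between -0.037 and 0.037 m and z of eyepiece_b_center in the frame of tray_blue between 0.03 and 0.038 m and angle between eyepiece_b_center's own z axis and vertical below 0.12 rad and linear speed of eyepiece_b below 0.02 m/s)) or ((x of eyepiece_a_center in the frame of tray_blue between -0.057 and -0.021 m and y of eyepiece_a_center in the frame of tray_blue between -0.037 and 0.037 m and z of eyepiece_a_center in the frame of tray_blue between 0.03 and 0.038 m and angle between eyepiece_a_center's own z axis and vertical below 0.12 rad and linear speed of eyepiece_a below 0.02 m/s) and (x of eyepiece_b_center in the frame of tray_blue between 0.021 and 0.057 m and y of eyepiece_b_center in the frame of tray_blue between -0.037 and 0.037 m and z of eyepiece_b_center in the frame of tray_blue between 0.03 and 0.038 m and angle between eyepiece_b_center's own z axis and vertical below 0.12 rad and linear speed of eyepiece_b below 0.02 m/s))) and (((x of lens_a_center in the frame of tray_red between 0.027 and 0.051 m and y of lens_a_center in the frame of tray_red between -0.031 and 0.031 m and z of lens_a_center in the frame of tray_red between 0.019 and 0.027 m and angle between lens_a_center's own z axis and vertical below 0.12 rad and linear speed of lens_a below 0.02 m/s) and (x of lens_b_center in the frame of tray_red between -0.051 and -0.027 m and y of lens_b_center in the frame of tray_red between -0.031 and 0.031 m and z of lens_b_center in the frame of tray_red between 0.019 and 0.027 m and angle between lens_b_center's own z axis and vertical below 0.12 rad and linear speed of lens_b below 0.02 m/s)) or ((x of lens_a_center in the frame of tray_red between -0.051 and -0.027 m and y of lens_a_center in the frame of tray_red between -0.031 and 0.031 m and z of lens_a_center in the frame of tray_red between 0.019 and 0.027 m and angle between lens_a_center's own z axis and vertical below 0.12 rad and linear speed of lens_a below 0.02 m/s) and (x of lens_b_center in the frame of tray_red between 0.027 and 0.051 m and y of lens_b_center in the frame of tray_red between -0.031 and 0.031 m and z of lens_b_center in the frame of tray_red between 0.019 and 0.027 m and angle between lens_b_center's own z axis and vertical below 0.12 rad and linear speed of lens_b below 0.02 m/s))) and x of camera_center in the frame of tray_green between -0.035 and 0.035 m and y of camera_center in the frame of tray_green between -0.037 and 0.037 m and z of camera_center in the frame of tray_green between 0.027 and 0.035 m and angle between camera_center's own z axis and vertical below 0.12 rad and linear speed of camera below 0.02 m/s); the robot touches nothing.
It fails at once if an eyepiece, a lens or the camera is dropped from more than about 2 cm or sent flying: faster than 0.6 m/s while no finger holds it ((contact force between the fingers and eyepiece_a below 0.02 N and linear speed of eyepiece_a above 0.6 m/s) or (contact force between the fingers and eyepiece_b below 0.02 N and linear speed of eyepiece_b above 0.6 m/s) or (contact force between the fingers and lens_a below 0.02 N and linear speed of lens_a above 0.6 m/s) or (contact force between the fingers and lens_b below 0.02 N and linear speed of lens_b above 0.6 m/s) or (contact force between the fingers and camera below 0.02 N and linear speed of camera above 0.6 m/s)).
It fails at once if the mains plug adapter is moved by more than 25 mm (distance of adapter_center from where it was at the start of the episode above 0.025 m).
It fails at once if the glass sample dish is moved by more than 25 mm (distance of dish from where it was at the start of the episode above 0.025 m).
It also fails if it takes over 128 s, if anything falls off the work surface, if the arm or the gripper's body presses on something with over 40 N, if the wrist force passes 120 N, or if a joint passes its speed limit or range.

## Working session

There is one attempt and no reset: what is moved stays moved. The work goes in short steps, Python scripts to look and compute and a shell command to move; the robot and the scene stay as the last step left them, time stands still between calls to the robot, and variables do not carry over. Pictures are saved under pics/ and viewed, and the job is handed in when it is done.

```bash
ls; mkdir -p pics
python3 - <<'E'
from station import r
import cv2,json
print(r.get_state())
for n in ("side","top","wrist"):
    im=r.grab_frame(n); cv2.imwrite(f"pics/{n}0.png",im); print(n,r.camera_model(n))
E
```

```text
pics
{'time_s': 0.0, 'joints': array([-1.36769130e+00,  1.04675478e-01,  9.64712773e-02,  1.56391229e+00,
        1.30157444e-05,  1.35306918e+00]), 'qd': array([-0.00059514,  0.00026896,  0.0016267 , -0.00020629, -0.0004266 ,
        0.00029406]), 'joint_torque': array([-2.04262942e-03, -5.56931877e+01,  5.03648901e+01,  1.67785847e-02,
       -3.66963486e-04, -1.33824446e-05]), 'ee_pos': array([ 245.08442227, -547.53951586,  403.9372352 ]), 'tool_rot': array([-6.60016147e-04,  9.77943881e-01,  2.08866777e-01,  1.13335495e-05]), 'wrist_force': array([ 0.00617787,  0.87882051, -0.27674457]), 'wrist_torque': array([-0.02139994, -0.03230606, -0.00905872]), 'width': 1.001894259891666}
side {'mtx': array([[361.58497983,   0.        , 252.83179595],
       [  0.        , 361.58497983, 192.50151771],
       [  0.        ,   0.        ,   1.        ]]), 'R': array([[-0.75987141, -0.6496933 , -0.02222733],
       [-0.2924082 ,  0.37213412, -0.88091636],
       [ 0.58059701, -0.66288371, -0.47274973]]), 't': array([415.8352705 , 215.63110853, 703.27071781])}
top {'mtx': array([[452.61108093, 
[... 165 characters left out ...]
85646, -0.0089312 ],
       [-0.99655108, -0.01361889, -0.08185638],
       [ 0.081723  ,  0.01007894, -0.99660412]]), 't': array([ -14.04740032,  527.69497529, 1097.04169191])}
wrist {'mtx': array([[326.5375306 ,   0.        , 250.92352581],
       [  0.        , 326.5375306 , 192.43928166],
       [  0.        ,   0.        ,   1.        ]]), 'hand_eye': array([[-5.39432926e-05, -9.65762861e-01, -2.59426471e-01,
         6.51839919e+01],
       [ 9.99999950e-01, -1.32529179e-04,  2.85431431e-04,
        -1.89519646e-01],
       [-3.10040652e-04, -2.59426443e-01,  9.65762820e-01,
         3.11948431e+01],
       [ 0.00000000e+00,  0.00000000e+00,  0.00000000e+00,
         1.00000000e+00]])}
```

View pics/top0.png

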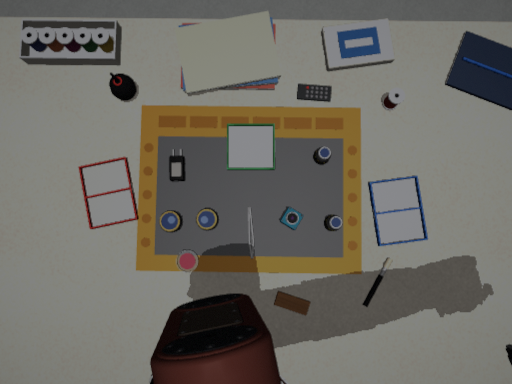

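View pics/side0.png

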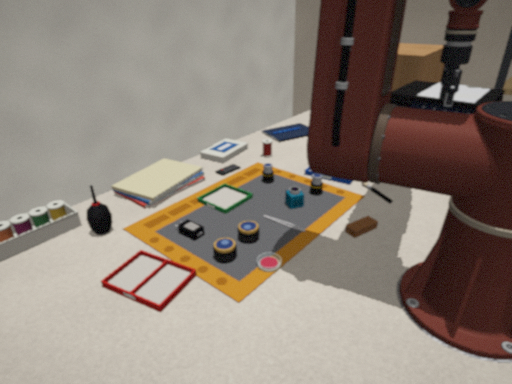

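View pics/wrist0.png

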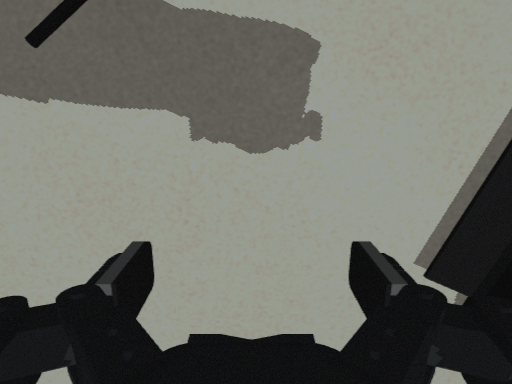

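The top view shows:
- the lenses at about (171,221) and (207,219)
- the eyepieces at (323,155) and (334,222)
- the camera at (291,218)
- the dish at (187,261) and the adapter at (177,167)
- the red tray at left, the green tray at top centre and the blue tray at right

Next I'll zoom in.

Run:
```python
import cv2
t=cv2.imread("pics/top0.png"); s=cv2.imread("pics/side0.png")
cv2.imwrite("pics/topz1.png",cv2.resize(t[105:285,70:250],(800,800),interpolation=cv2.INTER_CUBIC)[:600])
cv2.imwrite("pics/topzL.png",cv2.resize(t[120:280,70:270],(800,640),interpolation=cv2.INTER_CUBIC)[:600])
cv2.imwrite("pics/topzR.png",cv2.resize(t[110:260,230:430],(800,600),interpolation=cv2.INTER_CUBIC))
cv2.imwrite("pics/sidez1.png",cv2.resize(s[180:310,100:300],(800,520),interpolation=cv2.INTER_CUBIC))
cv2.imwrite("pics/sidez2.png",cv2.resize(s[150:250,200:360],(800,500),interpolation=cv2.INTER_CUBIC))
```

```text
(no output)
```

View pics/topzL.png

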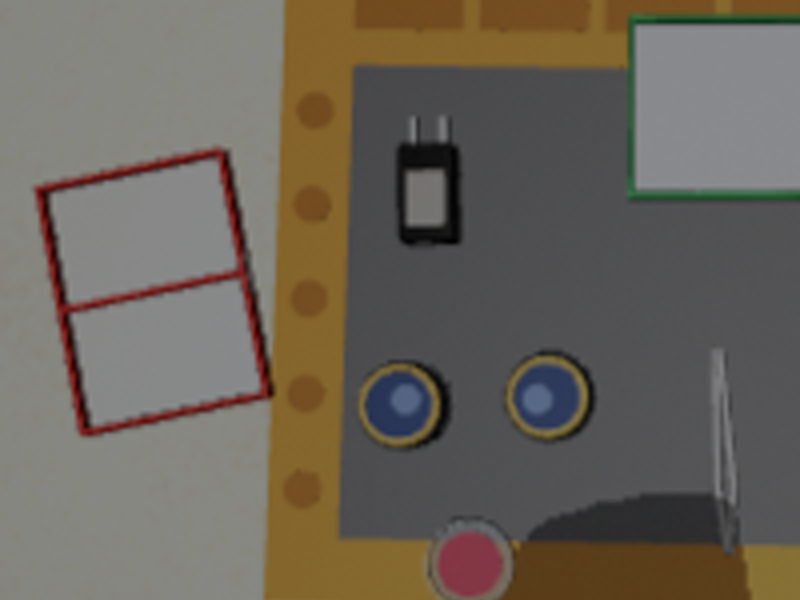

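View pics/topzR.png

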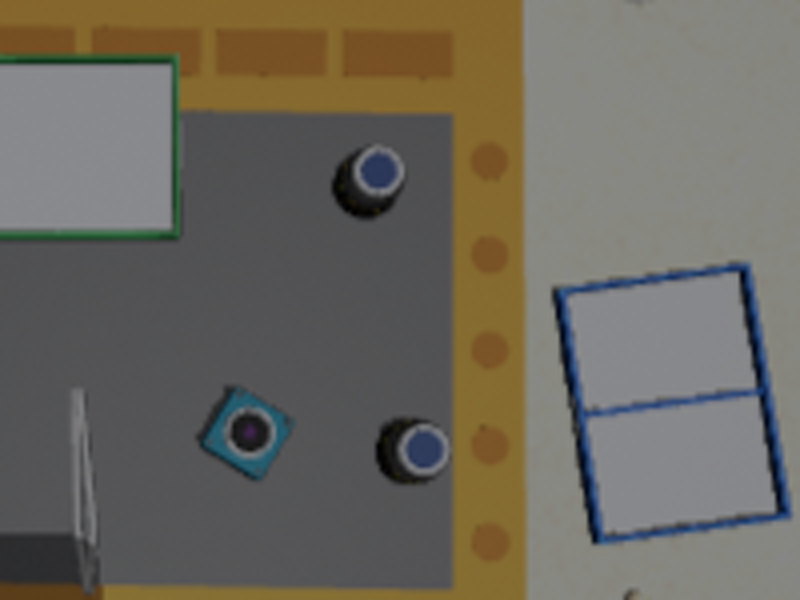

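View pics/sidez1.png

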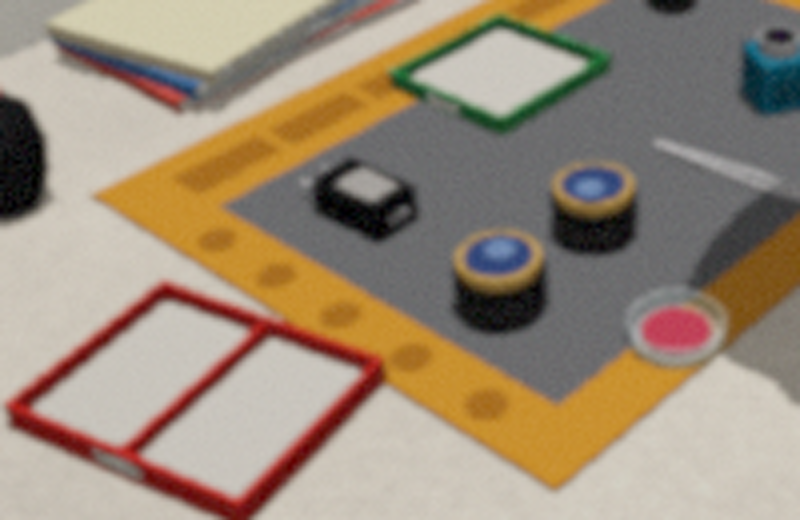

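View pics/sidez2.png

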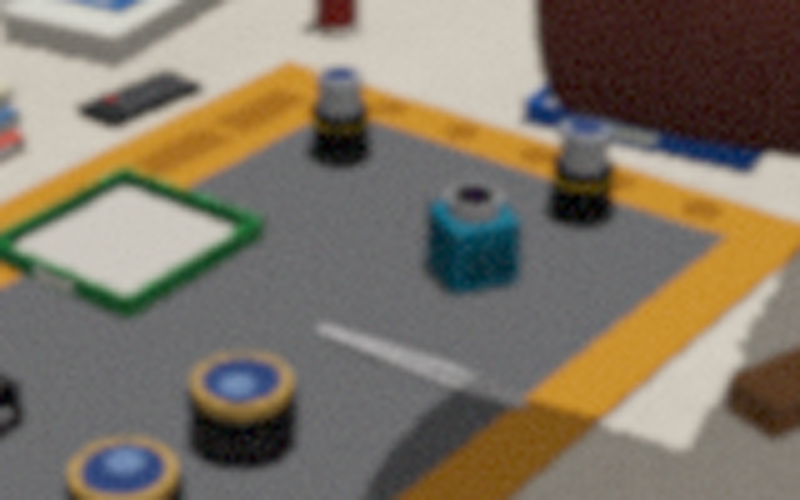

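```bash
cat > h.py <<'E'
import numpy as np, cv2
from station import r
from scipy.spatial.transform import Rotation as Ro
def P(n):
    m=r.camera_model(n); return m["mtx"]@np.c_[m["R"],m["t"]]
def tri(pt,ps):
    X=cv2.triangulatePoints(P("top"),P("side"),np.array(pt,float).reshape(2,1),np.array(ps,float).reshape(2,1))
    X=(X[:3]/X[3]).ravel()
    return X
def plane(n,p,z,cam=None):
    m=cam or r.camera_model(n); d=m["R"].T@np.linalg.inv(m["mtx"])@[p[0],p[1],1]; c=-m["R"].T@m["t"]
    return c+d*(z-c[2])/d[2]
def wcam(state):
    m=r.camera_model("wrist"); q=state["tool_rot"]
    T=np.eye(4); T[:3,:3]=Ro.from_quat([q[1],q[2],q[3],q[0]]).as_matrix(); T[:3,3]=state["ee_pos"]
    C=np.linalg.inv(T@m["hand_eye"]); return dict(mtx=m["mtx"],R=C[:3,:3],t=C[:3,3])
def proj(cam,X):
    x=cam["mtx"]@(cam["R"]@X+cam["t"]); return x[:2]/x[2]
E
python3 - <<'E'
from h import *
np.set_printoptions(precision=1,suppress=True)
L=lambda u,v:((u+.5)/4-.5+70,(v+.5)/4-.5+120)
Rr=lambda u,v:((u+.5)/4-.5+230,(v+.5)/4-.5+110)
S1=lambda u,v:((u+.5)/4-.5+100,(v+.5)/4-.5+180)
S2=lambda u,v:((u+.5)/5-.5+200,(v+.5)/5-.5+150)
for n,a,b,z in [("lensA",L(400,404),S1(499,258),39),("lensB",L(548,396),S1(594,188),39),("eyeFar",Rr(378,171),S2(341,75),61),("eyeNear",Rr(424,450),S2(586,126),61),("cam",Rr(250,431),S2(475,196),55)]:
    X=tri(a,b); p=plane("top",a,z); print(n,X,"top@z",p,"side@z",plane("side",b,z),np.hypot(*p[:2]))
for n,cs,z in [("red",[L(38,188),L(226,150),L(272,396),L(83,434)],18),("redside",[S1(12,408),S1(165,287),S1(382,362),S1(240,515)],18),("blue",[Rr(556,290),Rr(746,265),Rr(790,516),Rr(597,543)],18),("green",[(227.5,124),(274.5,124),(274.5,169),(227.3,169.2)],18)]:
    q=np.array([plane("side" if "side" in n else "top",c,z) for c in cs])[:,:2]
    print(n,q.mean(0),[round(float(np.linalg.norm(q[i]-q[i-1])),1) for i in range(4)],[round(float(np.degrees(np.arctan2(*(q[i]-q[i-1])[::-1]))),1) for i in range(4)])
for a,b in zip([L(38,188),L(226,150),L(272,396),L(83,434)],[S1(12,408),S1(165,287),S1(382,362),S1(240,515)]): print(tri(a,b))
print("dish",plane("top",L(470,564),5),"adapter",plane("top",L(428,195),29), "tweez",plane("top",(249,207),5),plane("top",(253,257),5))
for p in [(235,395),(290,425)]: print("camside",plane("top",Rr(*p),45))
E
```

```text
lensA [468.5 191.3  35.2] top@z [468.3 190.5  39. ] side@z [464.9 194.9  39. ] 505.5297758378402
lensB [474.7 101.3  34.1] top@z [474.4 100.7  39. ] side@z [469.9 106.9  39. ] 484.96358195498243
eyeFar [ 636.8 -180.7   59.1] top@z [ 636.5 -180.4   61. ] side@z [ 634.  -177.5   61. ] 661.5914122151875
eyeNear [ 469.9 -207.6   61.4] top@z [ 469.6 -207.8   61. ] side@z [ 470.6 -208.1   61. ] 513.5577939188099
cam [ 479.8 -105.4   52.9] top@z [ 479.7 -105.2   55. ] side@z [ 477.6 -102.1   55. ] 491.09262147464
red [536.8 349.4] [157.0, 119.8, 157.2, 119.0] [12.9, -77.7, -167.4, 102.2]
redside [529.8 356.8] [156.9, 113.7, 153.3, 120.1] [11.2, -76.9, -166.5, 104.8]
blue [ 502.2 -368.2] [157.6, 118.9, 156.7, 119.6] [8.8, -81.7, -171.0, 98.8]
green [657.2  -4. ] [114.6, 118.1, 114.0, 117.6] [0.8, -89.3, -179.4, 91.0]
[601.  426.8  12.3]
[628.3 311.5   9. ]
[473.8 276.5  11.6]
[447.6 393.6   8.6]
dish [370.7 150.5   5. ] adapter [597.8 178.8  29. ] tweez [506.2  -1.2   5. ] [382.  -12.9   5. ]
camside [501.7 -96.8  45. ]
camside [ 484.  -130.1   45. ]
```

```bash
python3 -m jog '[[[370,-128,0],[0,0,15.2],85],[[370,-128,0],[0,0,15.2],85],[[370,-128,0],[0,0,15.2],85],[[370,-128,0],[0,0,15.2],85],[[370,-128,0],[0,0,15.2],85],[[370,-128,0],[0,0,15.2],85],[[370,-128,0],[0,0,15.2],85],[[370,-128,0],[0,0,15.2],85],[[370,-128,0],[0,0,15.2],85]]'
python3 - <<'E'
from h import *
s=r.get_state(); im=r.grab_frame("wrist"); cv2.imwrite("pics/w1.png",im)
import pickle; pickle.dump(s,open("s1.pkl","wb"))
R=Ro.from_quat(np.roll(s["tool_rot"],-1)).as_matrix(); print(s["time_s"],s["ee_pos"],np.degrees(np.arctan2(R[1,0],R[0,0])),R[:,2],s["joints"],np.abs(s["qd"]).max())
E
```

```text
time_s: 1.27
ee_pos: [529.9, -280.6, 404.5]
tool_rot: [0.0, 0.997, 0.077, -0.0]
wrist_force: [-0.0, -0.7, -0.2]
width: 0.996
1.275 [ 529.87208769 -280.64658179  404.53392178] 8.850271986612665 [-4.87439044e-04 -2.01847761e-04 -9.99999861e-01] [-7.04842243e-01  1.03109832e-01  9.58898935e-02  1.56381690e+00
 -4.69568658e-04  2.28228405e+00] 0.012666340437327962
```

View pics/w1.png

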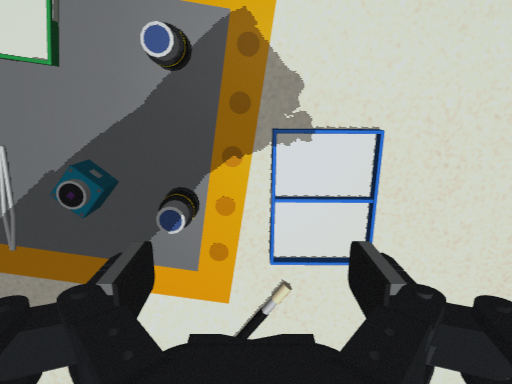

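The wrist view shows the far eyepiece top at about (158,38), the near one at (172,220), the camera ring at (73,193), and the blue tray corners at about (274,129), (383,130), (370,264) and (270,264). Next I'll refine these.

Run:
```python
import cv2
im=cv2.imread("pics/w1.png")
cv2.imwrite("pics/w1a.png",cv2.resize(im[0:150,40:240],(800,600),interpolation=cv2.INTER_CUBIC))
cv2.imwrite("pics/w1b.png",cv2.resize(im[120:270,30:230],(800,600),interpolation=cv2.INTER_CUBIC))
cv2.imwrite("pics/w1c.png",cv2.resize(im[120:270,220:420],(800,600),interpolation=cv2.INTER_CUBIC))
```

```text
(no output)
```

View pics/w1a.png

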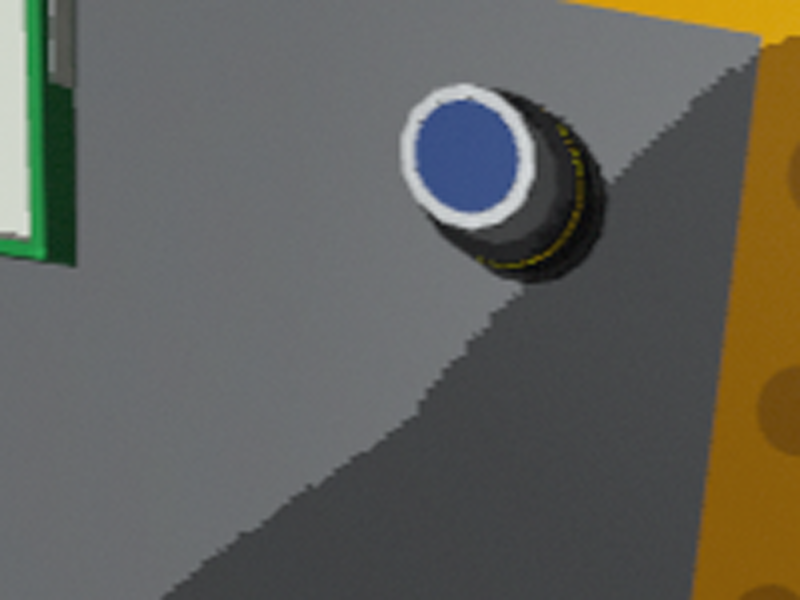

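View pics/w1b.png

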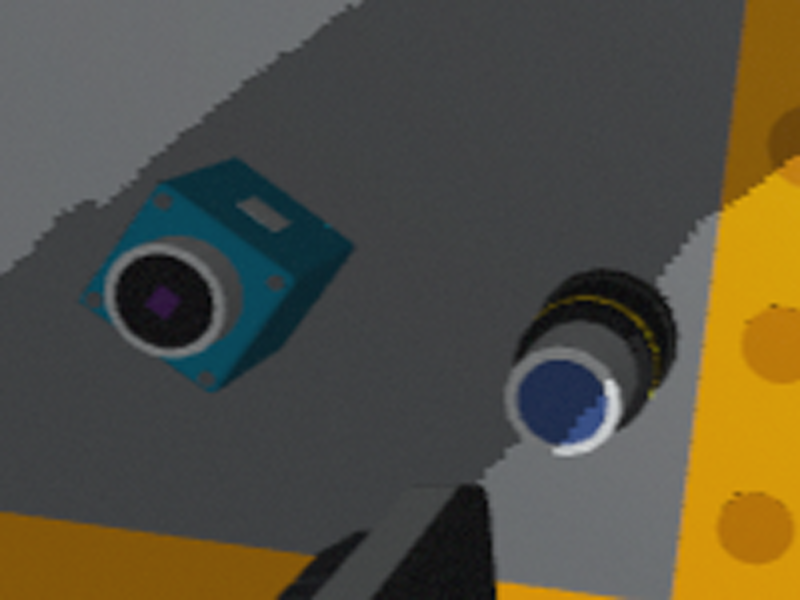

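View pics/w1c.png

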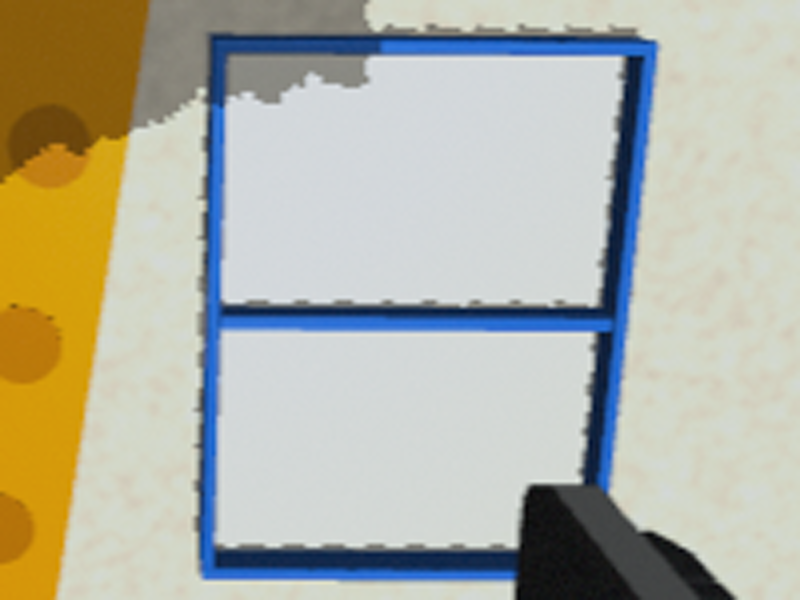

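```bash
cat >> h.py <<'E'
def tri2(c1,p1,c2,p2):
    Q=[c["mtx"]@np.c_[c["R"],c["t"]] for c in (c1,c2)]
    X=cv2.triangulatePoints(Q[0],Q[1],np.array(p1,float).reshape(2,1),np.array(p2,float).reshape(2,1)); return (X[:3]/X[3]).ravel()
E
python3 - <<'E'
from h import *
import pickle
np.set_printoptions(precision=1,suppress=True)
c=wcam(pickle.load(open("s1.pkl","rb"))); t=r.camera_model("top")
z=lambda ox,oy:(lambda u,v:((u+.5)/4-.5+ox,(v+.5)/4-.5+oy))
A,B,C=z(40,0),z(30,120),z(220,120); T=z(230,110)
for n,a,b,h in [("far",A(467,155),T(378,171),61),("near",B(563,401),T(424,450),61),("cam",B(165,299),T(250,431),55)]:
    print(n,plane(0,a,h,c),plane(0,b,h,t),tri2(c,a,t,b))
q=[C(211,36),C(656,42),C(604,577),C(203,577)]
w=np.array([plane(0,p,18,c) for p in q]); print(w, w[:2].mean(0)); print(w[0]-w[3],w[1]-w[0])
for p,b in zip(q[:2],[T(556,290),T(746,265)]): print("blue corner h",tri2(c,p,t,b))
cam=[B(160,181),B(296,275),B(212,391),B(80,299)]
k=np.array([plane(0,p,45,c) for p in cam]); print(k,k.mean(0))
for i in range(4): d=k[i]-k[i-1]; print(np.linalg.norm(d),np.degrees(np.arctan2(d[1],d[0])))
E
```

```text
far [ 637.  -179.9   61. ] [ 636.5 -180.4   61. ] [ 636.5 -180.2   61.9]
near [ 470.2 -207.4   61. ] [ 469.6 -207.8   61. ] [ 469.8 -207.7   60.8]
cam [ 479.6 -104.3   55. ] [ 479.7 -105.2   55. ] [ 479.8 -105.    56.1]
[[ 573.2 -297.2   18. ]
 [ 590.  -415.3   18. ]
 [ 434.3 -440.7   18. ]
 [ 415.8 -322.    18. ]] [ 581.6 -356.3   18. ]
[157.4  24.8   0. ] [  16.8 -118.1    0. ]
blue corner h [ 572.3 -298.3   12.3]
blue corner h [ 589.7 -418.2    9.4]
[[ 507.3  -97.5   45. ]
 [ 487.8 -132.6   45. ]
 [ 452.4 -111.8   45. ]
 [ 472.6  -77.2   45. ]] [ 480.  -104.8   45. ]
40.140576288898956 -30.28530353387118
40.18123273556267 -119.0643582026018
41.102870723960116 149.5401252290022
40.047016317224944 59.563146847303834
```

```bash
python3 -m jog '[[[-47.9,-81.4,80],[0,0,0],65],[[-47.9,-81.4,140],[0,0,0],65],[[-47.9,-81.4,150],[0,0,0],65],[[-47.9,-81.4,150],[0,0,0],65],[[-47.9,-81.4,180],[0,0,0],65],[[-47.9,-81.4,205],[0,0,0],65],[[-47.9,-81.4,223],[0,0,0],65],[[-47.9,-81.4,223],[0,0,0],65]]'
python3 - <<'E'
from h import *
s=r.get_state(); print(s["ee_pos"],s["time_s"])
cv2.imwrite("pics/w2.png",r.grab_frame("wrist")); cv2.imwrite("pics/s2.png",cv2.resize(r.grab_frame("side")[120:270,220:420],(800,600),interpolation=cv2.INTER_CUBIC))
E
```

```text
time_s: 2.33
ee_pos: [470.9, -207.6, 182.3]
tool_rot: [0.0, 0.997, 0.077, 0.0]
wrist_force: [0.5, -0.4, 0.1]
width: 0.757
[ 470.94036302 -207.63448464  182.31295025] 2.325
```

View pics/w2.png

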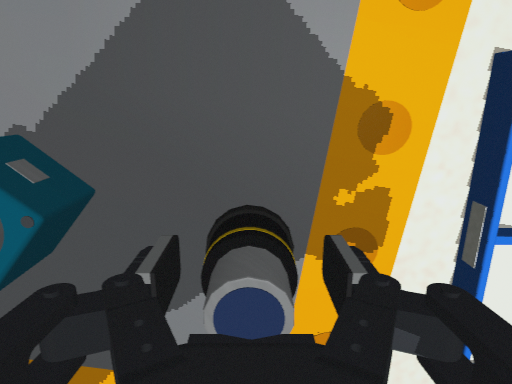

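View pics/s2.png

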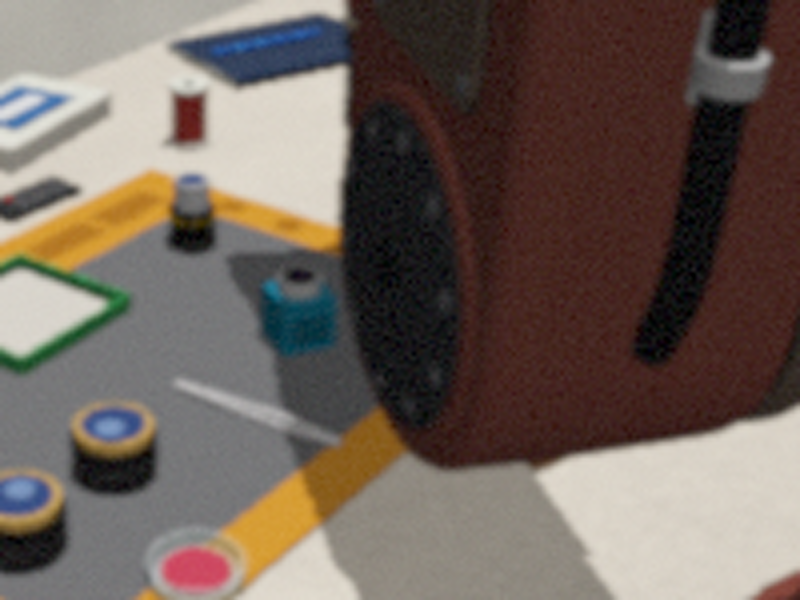

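The eyepiece is centred between the pads, about 250 against the pads' midpoint of 252. I'll close and lift.

```bash
python3 -m jog '[[[0,0,0],[0,0,0],30],[[0,0,0],[0,0,0],30],[[0,0,0],[0,0,0],30],[[0,0,0],[0,0,0],30],[[0,0,-2],[0,0,0],30],[[0,0,-10],[0,0,0],30],[[0,0,-40],[0,0,0],30],[[0,0,-80],[0,0,0],30],[[0,0,-80],[0,0,0],30]]'
python3 - <<'E'
from h import *
s=r.get_state(); print(s["ee_pos"],s["width"]*85.4,s["wrist_force"])
cv2.imwrite("pics/w3.png",r.grab_frame("wrist"))
E
```

```text
time_s: 3.55
ee_pos: [471.7, -207.5, 265.6]
tool_rot: [0.002, 0.997, 0.078, 0.002]
wrist_force: [-0.3, 0.1, -1.4]
width: 0.427
[ 471.66204231 -207.51192645  265.58076245] 36.50214410460659 [-0.34807991  0.06064825 -1.41510382]
```

View pics/w3.png

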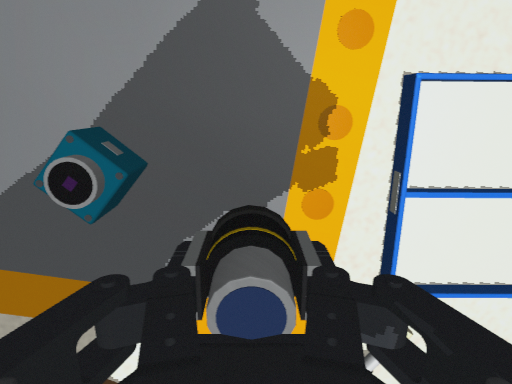

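```bash
python3 -m jog '[[[-32.8,164,0],[0,0,0],30],[[-32.8,164,0],[0,0,0],30],[[-32.8,164,0],[0,0,0],30],[[-32.8,164,0],[0,0,0],30],[[-32.8,164,40],[0,0,0],30],[[-32.8,164,60],[0,0,0],30],[[-32.8,164,72],[0,0,0],30],[[-32.8,164,75],[0,0,0],30],[[-32.8,164,75],[0,0,0],30]]'
python3 - <<'E'
from h import *
s=r.get_state(); print(s["ee_pos"],s["width"]*85.4,s["wrist_force"])
cv2.imwrite("pics/w4.png",r.grab_frame("wrist"))
E
```

```text
time_s: 4.72
ee_pos: [463.9, -373.9, 187.5]
tool_rot: [0.0, 0.997, 0.078, 0.0]
wrist_force: [-0.7, -0.6, -1.9]
width: 0.426
[ 463.89318639 -373.93203416  187.49544836] 36.414117137555024 [-0.69285327 -0.57086688 -1.90147617]
```

View pics/w4.png

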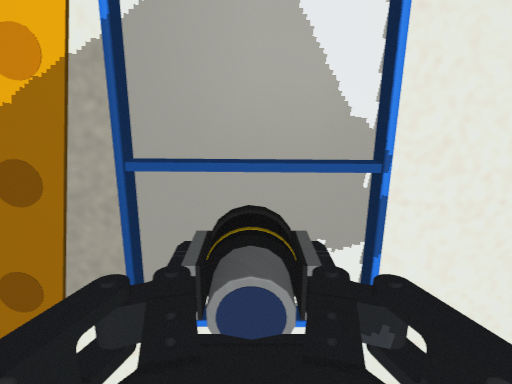

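```bash
python3 -m jog '[[[0,0,1.5],[0,0,0],30],[[0,0,3],[0,0,0],30],[[0,0,3],[0,0,0],30]]'
```

```text
time_s: 5.15
ee_pos: [463.9, -374.1, 185.3]
tool_rot: [0.001, 0.997, 0.078, 0.0]
wrist_force: [-3.1, 1.8, 8.5]
width: 0.426
```

Contact at 8.5 N, so it has settled on the tray floor. I'll release gently and rise.

```bash
python3 -m jog '[[[0,0,0],[0,0,0],45],[[0,0,0],[0,0,0],58],[[0,0,0],[0,0,0],58],[[0,0,-8],[0,0,0],58],[[0,0,-30],[0,0,0],58],[[0,0,-70],[0,0,0],58],[[0,0,-110],[0,0,0],62],[[0,0,-110],[0,0,0],62]]'
python3 - <<'E'
from h import *
s=r.get_state(); print(s["ee_pos"],s["width"]*85.4,s["wrist_force"],s["tool_rot"])
cv2.imwrite("pics/w5.png",r.grab_frame("wrist"))
E
```

```text
time_s: 6.15
ee_pos: [464.4, -374.8, 298.2]
tool_rot: [0.003, 0.997, 0.078, 0.002]
wrist_force: [0.2, 0.2, 0.3]
width: 0.728
[ 464.4208999  -374.77802374  298.2477157 ] 62.2097311363464 [0.24617059 0.15956989 0.26889619] [0.00281679 0.99696964 0.07771782 0.00188177]
```

View pics/w5.png

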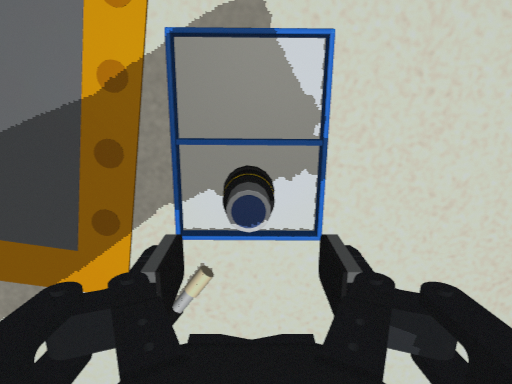

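```bash
python3 -m jog '[[[200.3,-165.7,0],[0,0,0],65],[[200.3,-165.7,0],[0,0,0],65],[[200.3,-165.7,0],[0,0,0],65],[[200.3,-165.7,0],[0,0,0],65],[[200.3,-165.7,20],[0,0,0],65],[[200.3,-165.7,40],[0,0,0],65],[[200.3,-165.7,40],[0,0,0],65]]'
python3 - <<'E'
from h import *
s=r.get_state(); print(s["ee_pos"],s["width"]*85.4,s["wrist_force"],s["tool_rot"])
cv2.imwrite("pics/w6.png",r.grab_frame("wrist"))
c=wcam(s); print(proj(c,np.array([636.7,-180.1,61])))
E
```

```text
time_s: 7.08
ee_pos: [634.0, -179.8, 250.2]
tool_rot: [-0.001, 0.997, 0.077, -0.002]
wrist_force: [0.0, -0.1, -0.2]
width: 0.762
[ 634.03323581 -179.78810494  250.21670664] 65.10834823325777 [ 0.04160141 -0.11378075 -0.18934132] [-0.00123214  0.99703467  0.07690614 -0.00240705]
[253.47454542 228.45740483]
```

View pics/w6.png

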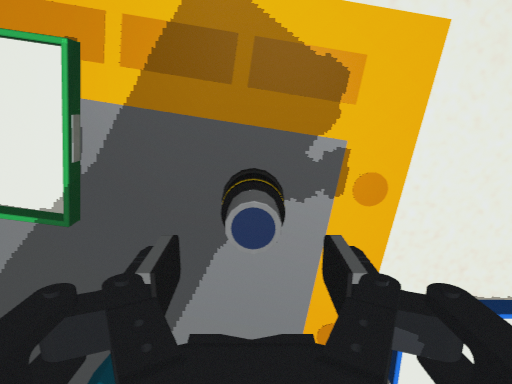

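```bash
python3 -m jog '[[[1,0.5,20],[0,0,0],65],[[1,0.5,50],[0,0,0],65],[[1,0.5,70],[0,0,0],65],[[1,0.5,71],[0,0,0],65],[[1,0.5,71],[0,0,0],65]]'; python3 -m jog '[[[0,0,0],[0,0,0],30],[[0,0,0],[0,0,0],30],[[0,0,0],[0,0,0],30],[[0,0,0],[0,0,0],30],[[0,0,-2],[0,0,0],30],[[0,0,-10],[0,0,0],30],[[0,0,-50],[0,0,0],30],[[0,0,-90],[0,0,0],30],[[0,0,-90],[0,0,0],30],[[0,0,-90],[0,0,0],30]]'
python3 - <<'E'
from h import *
s=r.get_state(); print(s["ee_pos"],s["width"]*85.4,s["wrist_force"])
cv2.imwrite("pics/w7.png",r.grab_frame("wrist"))
E
```

```text
time_s: 7.75
ee_pos: [637.2, -179.7, 183.5]
tool_rot: [0.0, 0.997, 0.078, 0.0]
wrist_force: [0.1, -0.3, 0.3]
width: 0.762
time_s: 9.0
ee_pos: [636.7, -179.4, 272.3]
tool_rot: [-0.0, 0.997, 0.078, -0.0]
wrist_force: [0.4, 0.7, -1.3]
width: 0.424
[ 636.74334337 -179.36720012  272.26734722] 36.220847431795335 [ 0.40590423  0.67713095 -1.26014791]
```

View pics/w7.png

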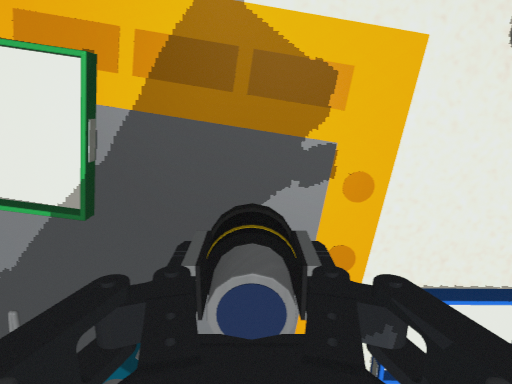

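```bash
python3 -m jog '[[[-122.5,166,0],[0,0,0],30],[[-122.5,166,0],[0,0,0],30],[[-122.5,166,0],[0,0,0],30],[[-122.5,166,0],[0,0,0],30],[[-122.5,166,0],[0,0,0],30],[[-122.5,166,40],[0,0,0],30],[[-122.5,166,70],[0,0,0],30],[[-122.5,166,83],[0,0,0],30],[[-122.5,166,84],[0,0,0],30],[[-122.5,166,84],[0,0,0],30]]'
python3 - <<'E'
from h import *
s=r.get_state(); print(s["ee_pos"],s["width"]*85.4,s["wrist_force"])
cv2.imwrite("pics/w8.png",r.grab_frame("wrist"))
E
python3 -m jog '[[[0,0,1],[0,0,0],30],[[0,0,2],[0,0,0],30],[[0,0,3],[0,0,0],30],[[0,0,3],[0,0,0],30]]'
```

```text
time_s: 10.3
ee_pos: [542.2, -362.4, 190.0]
tool_rot: [0.001, 0.997, 0.078, 0.001]
wrist_force: [-0.4, 0.3, -0.8]
width: 0.42
[ 542.2090533  -362.35891346  190.00051348] 35.887435237253364 [-0.4023838   0.25316153 -0.81698569]
time_s: 10.85
ee_pos: [541.6, -362.5, 186.2]
tool_rot: [0.0, 0.997, 0.078, 0.0]
wrist_force: [-1.7, 1.2, 5.3]
width: 0.426
```

View pics/w8.png

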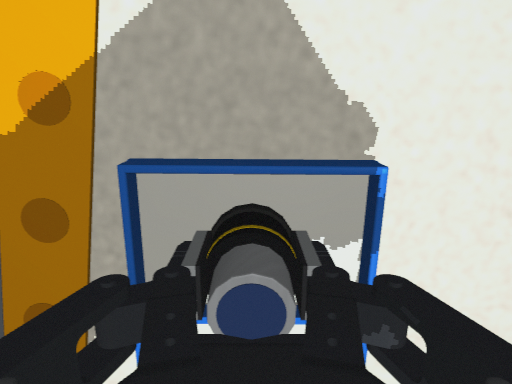

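```bash
python3 -m jog '[[[0,0,0],[0,0,0],45],[[0,0,0],[0,0,0],58],[[0,0,0],[0,0,0],58],[[0,0,-8],[0,0,0],58],[[0,0,-30],[0,0,0],58],[[0,0,-70],[0,0,0],58],[[0,0,-130],[0,0,0],66],[[0,0,-130],[0,0,0],66],[[0,0,-130],[0,0,0],66]]'
python3 - <<'E'
from h import *
s=r.get_state(); print(s["ee_pos"],s["width"]*85.4,s["wrist_force"],s["tool_rot"])
cv2.imwrite("pics/w9.png",r.grab_frame("wrist"))
E
```

```text
time_s: 11.98
ee_pos: [541.6, -362.4, 316.1]
tool_rot: [0.0, 0.997, 0.078, 0.0]
wrist_force: [0.3, -0.3, -1.4]
width: 0.771
[ 541.63670084 -362.41433855  316.07825847] 65.84528656369994 [ 0.2796819  -0.28564476 -1.35014096] [3.26774124e-04 9.96978896e-01 7.76718675e-02 2.35475977e-04]
```

View pics/w9.png

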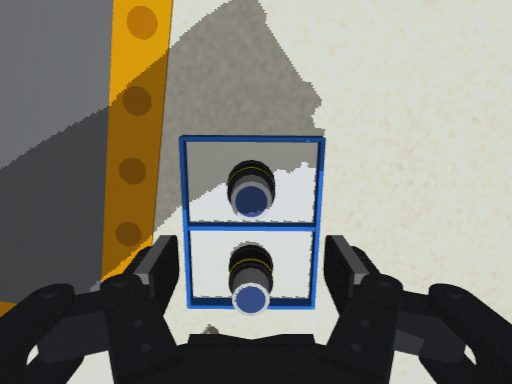

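```bash
python3 -m jog '[[[-21.5,-264,0],[0,0,39.2],70],[[-21.5,-264,0],[0,0,39.2],70],[[-21.5,-264,0],[0,0,39.2],70],[[-21.5,-264,20],[0,0,39.2],70],[[-21.5,-264,40],[0,0,39.2],70],[[-21.5,-264,50],[0,0,39.2],70],[[-21.5,-264,50],[0,0,39.2],70],[[-21.5,-264,50],[0,0,39.2],70]]'
python3 - <<'E'
from h import *
s=r.get_state(); print(s["ee_pos"],s["width"]*85.4,s["wrist_force"],s["tool_rot"])
cv2.imwrite("pics/w10.png",r.grab_frame("wrist"))
R=Ro.from_quat(np.roll(s["tool_rot"],-1)).as_matrix(); print(np.degrees(np.arctan2(R[1,0],R[0,0])))
c=wcam(s); print(proj(c,np.array([479.7,-104.8,55])))
E
```

```text
time_s: 13.02
ee_pos: [473.2, -117.6, 266.2]
tool_rot: [-0.004, 0.967, -0.254, 0.001]
wrist_force: [-0.5, -0.6, 0.1]
width: 0.82
[ 473.23186437 -117.59330734  266.22202365] 70.02988316446913 [-0.50977489 -0.59174692  0.09322981] [-0.00445399  0.96711264 -0.25430542  0.00143038]
-29.465328177025278
[229.55862057 221.45502102]
```

View pics/w10.png

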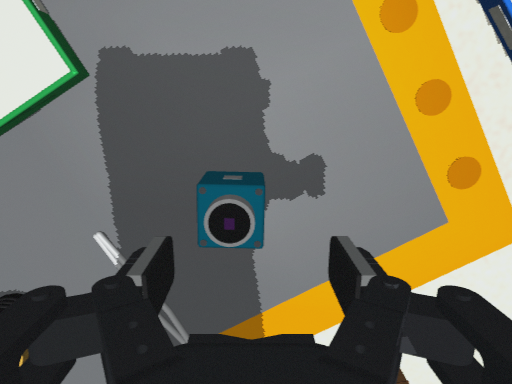

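```bash
python3 -m jog '[[[0,0,0],[0,0,0],70],[[0,0,0],[0,0,0],70]]'
python3 - <<'E'
from h import *
s=r.get_state(); R=Ro.from_quat(np.roll(s["tool_rot"],-1)).as_matrix(); print(s["ee_pos"],np.degrees(np.arctan2(R[1,0],R[0,0])))
d=R.T@(np.array([479.7,-104.8,182])-s["ee_pos"]); print(d)
cv2.imwrite("pics/w11.png",r.grab_frame("wrist"))
c=wcam(s); print(proj(c,np.array([479.7,-104.8,55])))
E
```

```text
time_s: 13.32
ee_pos: [473.0, -117.0, 266.0]
tool_rot: [-0.005, 0.967, -0.254, 0.001]
wrist_force: [0.2, -0.7, -0.1]
width: 0.819
[ 472.96053541 -116.98201373  266.0101914 ] -29.414536021354646
[ -0.14408139 -13.12771162  84.13784243]
[230.23448567 220.65287972]
```

View pics/w11.png

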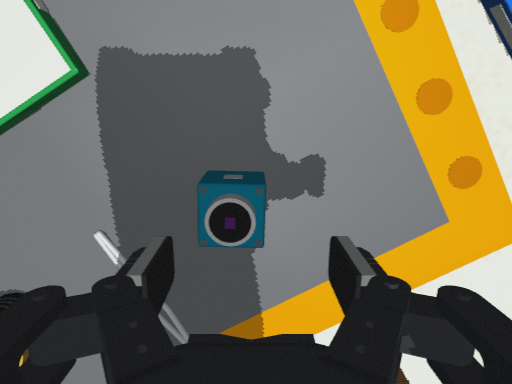

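```bash
python3 -m jog '[[[0,-13.1,10],[0,0,0.8],70],[[0,-13.1,40],[0,0,0.8],70],[[0,-13.1,65],[0,0,0.8],70],[[0,-13.1,80],[0,0,0.8],70],[[0,-13.1,83],[0,0,0.8],70],[[0,-13.1,83],[0,0,0.8],70]]'
python3 - <<'E'
from h import *
s=r.get_state(); R=Ro.from_quat(np.roll(s["tool_rot"],-1)).as_matrix(); print(s["ee_pos"],np.degrees(np.arctan2(R[1,0],R[0,0])))
d=R.T@(np.array([479.7,-104.8,182])-s["ee_pos"]); print(d)
cv2.imwrite("pics/w12.png",r.grab_frame("wrist"))
E
```

```text
time_s: 14.12
ee_pos: [473.7, -115.6, 183.3]
tool_rot: [-0.009, 0.967, -0.253, 0.003]
wrist_force: [0.1, -0.2, 0.2]
width: 0.82
[ 473.74945762 -115.58582869  183.28016795] -29.35606583472157
[ -0.10165029 -12.29247528   1.50552441]
```

View pics/w12.png

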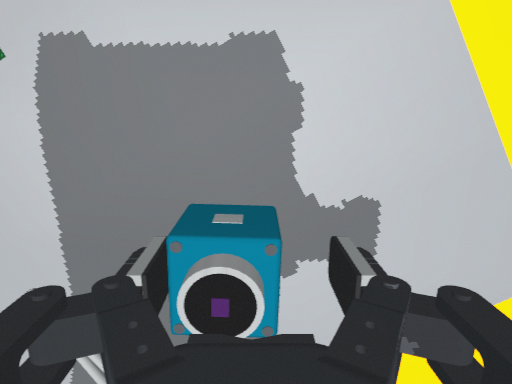

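```bash
python3 -m jog '[[[0,0,-30],[0,0,0],70],[[0,0,-85],[0,0,0],70],[[0,0,-85],[0,0,-30],70],[[0,0,-85],[0,0,-60],70],[[0,0,-85],[0,0,-89.5],70],[[0,0,-85],[0,0,-89.5],70],[[0,0,-85],[0,0,-89.5],70],[[0,0,-85],[0,0,-89.5],70],[[0,0,-85],[0,0,-89.5],70],[[0,0,-85],[0,0,-89.5],70]]'
python3 - <<'E'
from h import *
s=r.get_state(); R=Ro.from_quat(np.roll(s["tool_rot"],-1)).as_matrix(); print(s["time_s"],s["joints"],s["ee_pos"],np.degrees(np.arctan2(R[1,0],R[0,0])),R[:,2])
d=R.T@(np.array([479.7,-104.8,182])-s["ee_pos"]); print(d)
cv2.imwrite("pics/w13.png",r.grab_frame("wrist"))
E
```

```text
time_s: 15.42
ee_pos: [473.1, -117.0, 268.9]
tool_rot: [-0.004, 0.879, 0.477, 0.008]
wrist_force: [0.0, -0.6, -0.0]
width: 0.823
15.425 [-0.51672419 -0.22960864 -0.47034253  1.32856532  0.0183147   1.63112455] [ 473.08239545 -117.01773087  268.91820912] 56.938323635258094 [ 0.01034904  0.01518318 -0.99983117]
[12.25058283 -1.15319013 87.15752456]
```

View pics/w13.png

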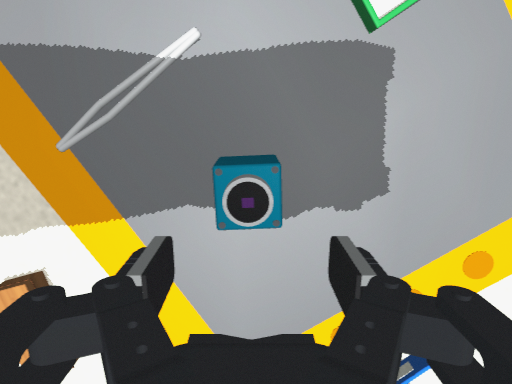

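```bash
cat >> h.py <<'E'
def goto(x,y,z,phi):
    s=r.get_state(); R=Ro.from_quat(np.roll(s["tool_rot"],-1)).as_matrix(); f=np.radians(phi)
    D=np.array([[np.cos(f),np.sin(f),0],[np.sin(f),-np.cos(f),0],[0,0,-1]])
    return np.round(R.T@(np.array([x,y,z])-s["ee_pos"]),1),np.round(np.degrees(Ro.from_matrix(R.T@D).as_rotvec()),2)
E
python3 -c "
from h import *
print(goto(479.7,-104.8,255,59.7))"
```

```text
(array([13.6, -1. , 14.1]), array([ 0.05, -1.05, -2.22]))
```

```bash
python3 -m jog '[[[13.6,-1,14],[0,-1.05,-2.2],70],[[13.6,-1,14],[0,-1.05,-2.2],70],[[13.6,-1,14],[0,-1.05,-2.2],70],[[13.6,-1,14],[0,-1.05,-2.2],70]]'
python3 - <<'E'
from h import *
s=r.get_state(); R=Ro.from_quat(np.roll(s["tool_rot"],-1)).as_matrix(); print(s["time_s"],s["joints"],s["ee_pos"],np.degrees(np.arctan2(R[1,0],R[0,0])),R[:,2])
print(goto(479.7,-104.8,182,59.7))
cv2.imwrite("pics/w14.png",r.grab_frame("wrist"))
c=wcam(s); print(proj(c,np.array([479.7,-104.8,55])))
E
```

```text
time_s: 15.98
ee_pos: [479.6, -104.8, 254.2]
tool_rot: [-0.0, 0.872, 0.49, -0.0]
wrist_force: [0.6, -1.5, 0.3]
width: 0.818
15.975 [-4.82251771e-01 -2.05578056e-01 -4.76536735e-01  1.30077070e+00
 -1.64458065e-05  1.63432290e+00] [ 479.60529566 -104.78123278  254.2012005 ] 58.729206646697996 [-8.34269537e-04  4.18157475e-04 -9.99999565e-01]
(array([ 0. ,  0.2, 72.2]), array([-0.05,  0.  , -0.97]))
[251.93355698 227.87093264]
```

View pics/w14.png

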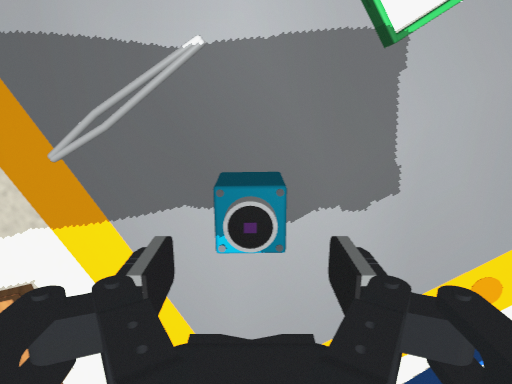

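```bash
python3 -m jog '[[[0,-0.5,30],[0,0,-0.4],70],[[0,-0.5,60],[0,0,-0.4],70],[[0,-0.5,73],[0,0,-0.4],70],[[0,-0.5,73],[0,0,-0.4],70],[[0,-0.5,73],[0,0,-0.4],70]]'; python3 -m jog '[[[0,0,0],[0,0,0],34],[[0,0,0],[0,0,0],34],[[0,0,0],[0,0,0],34],[[0,0,0],[0,0,0],34],[[0,0,-2],[0,0,0],34],[[0,0,-10],[0,0,0],34],[[0,0,-50],[0,0,0],34],[[0,0,-90],[0,0,0],34],[[0,0,-90],[0,0,0],34],[[0,0,-90],[0,0,0],34]]'
python3 - <<'E'
from h import *
s=r.get_state(); print(s["ee_pos"],s["width"]*85.4,s["wrist_force"])
cv2.imwrite("pics/w15.png",r.grab_frame("wrist"))
print(goto(657.2,-4,200,59.7))
E
```

```text
time_s: 16.65
ee_pos: [479.6, -104.7, 182.3]
tool_rot: [0.0, 0.87, 0.494, 0.0]
wrist_force: [0.6, 0.3, 0.5]
width: 0.819
time_s: 17.9
ee_pos: [478.9, -104.4, 270.5]
tool_rot: [-0.001, 0.87, 0.494, -0.0]
wrist_force: [-0.1, 1.3, -1.3]
width: 0.484
[ 478.94918235 -104.36671721  270.49758022] 41.34108993650714 [-0.06916512  1.26458344 -1.26717923]
(array([177.5, 102.1,  69.5]), array([-0.17,  0.01, -0.51]))
```

View pics/w15.png

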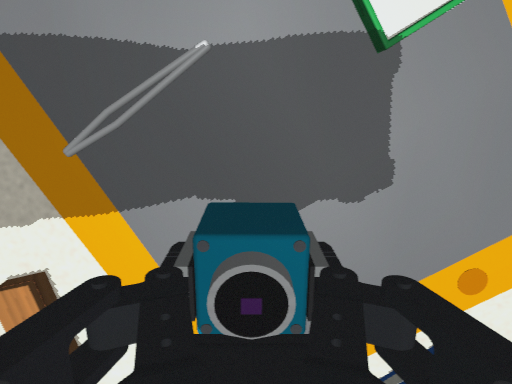

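```bash
python3 -m jog '[[[177.5,102,0],[0,0,0],34],[[177.5,102,0],[0,0,0],34],[[177.5,102,0],[0,0,0],34],[[177.5,102,0],[0,0,0],34],[[177.5,102,0],[0,0,0],34],[[177.5,102,30],[0,0,0],34],[[177.5,102,60],[0,0,0],34],[[177.5,102,75],[0,0,0],34],[[177.5,102,80],[0,0,0],34],[[177.5,102,80],[0,0,0],34]]'
python3 - <<'E'
from h import *
s=r.get_state(); print(s["ee_pos"],s["width"]*85.4,s["wrist_force"])
cv2.imwrite("pics/w16.png",r.grab_frame("wrist"))
E
```

```text
time_s: 19.2
ee_pos: [657.6, -4.5, 191.6]
tool_rot: [-0.0, 0.87, 0.494, -0.0]
wrist_force: [0.1, 0.7, -0.9]
width: 0.48
[657.63147822  -4.51131998 191.57892017] 40.99713212353611 [ 0.14486197  0.70694288 -0.93623356]
```

View pics/w16.png

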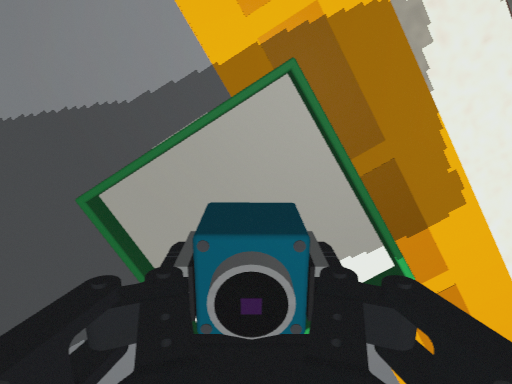

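```bash
python3 -m jog '[[[0,0,1.5],[0,0,0],34],[[0,0,3],[0,0,0],34],[[0,0,4.5],[0,0,0],34],[[0,0,4.5],[0,0,0],34]]'
```

```text
time_s: 19.75
ee_pos: [657.5, -4.2, 186.2]
tool_rot: [-0.001, 0.87, 0.494, -0.0]
wrist_force: [-0.6, -0.9, -2.0]
width: 0.485
```

```bash
python3 -m jog '[[[0,0,1],[0,0,0],34],[[0,0,2],[0,0,0],34],[[0,0,2],[0,0,0],34]]'
```

```text
time_s: 20.12
ee_pos: [657.5, -4.2, 184.3]
tool_rot: [-0.001, 0.87, 0.494, -0.0]
wrist_force: [-0.8, -0.9, -2.0]
width: 0.482
```

```bash
python3 -m jog '[[[0,0,0.7],[0,0,0],34],[[0,0,1.2],[0,0,0],34],[[0,0,1.2],[0,0,0],34]]'
```

```text
time_s: 20.5
ee_pos: [657.7, -4.2, 184.2]
tool_rot: [-0.0, 0.87, 0.494, -0.0]
wrist_force: [-3.3, -0.1, 5.8]
width: 0.483
```

Contact at 5.8 N, so I'll release.

```bash
python3 -m jog '[[[0,0,0],[0,0,0],48],[[0,0,0],[0,0,0],56],[[0,0,0],[0,0,0],56],[[0,0,-8],[0,0,0],56],[[0,0,-30],[0,0,0],56],[[0,0,-70],[0,0,0],58],[[0,0,-130],[0,0,0],70],[[0,0,-150],[0,0,0],70],[[0,0,-150],[0,0,0],70]]'
python3 - <<'E'
from h import *
s=r.get_state(); print(s["ee_pos"],s["width"]*85.4,s["wrist_force"],s["tool_rot"])
cv2.imwrite("pics/w17.png",r.grab_frame("wrist"))
print(goto(500,230,395,12.7))
E
```

```text
time_s: 21.62
ee_pos: [658.3, -4.4, 335.3]
tool_rot: [0.001, 0.87, 0.494, 0.001]
wrist_force: [-0.3, -0.2, -0.9]
width: 0.823
[658.26335542  -4.40583022 335.33476682] 70.24638243716922 [-0.32036521 -0.20525892 -0.8582653 ] [6.84766988e-04 8.69551269e-01 4.93841158e-01 1.01577181e-03]
(array([ 120.4, -255.6,  -61.7]), array([-4.000e-02,  1.000e-02,  4.648e+01]))
```

View pics/w17.png

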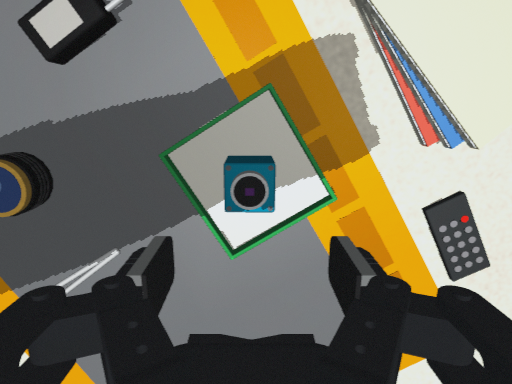

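```bash
python3 -m jog '[[[120.4,-255.6,-60],[0,0,-133.5],70],[[120.4,-255.6,-60],[0,0,-133.5],70],[[120.4,-255.6,-60],[0,0,-133.5],70],[[120.4,-255.6,-60],[0,0,-133.5],70],[[120.4,-255.6,-60],[0,0,-133.5],70],[[120.4,-255.6,-60],[0,0,-133.5],70],[[120.4,-255.6,-60],[0,0,-133.5],70],[[120.4,-255.6,-60],[0,0,-133.5],70],[[120.4,-255.6,-60],[0,0,-133.5],70],[[120.4,-255.6,-60],[0,0,-133.5],70]]'; python3 -c "
from h import *
print(r.get_state()['joints'],goto(500,245,395,192.7))"
```

```text
time_s: 22.92
ee_pos: [499.6, 229.9, 390.9]
tool_rot: [-0.002, 0.113, 0.994, -0.0]
wrist_force: [-0.7, -0.2, -0.5]
width: 0.822
[ 1.93279563e-01 -4.75174076e-02 -8.20032075e-02  1.54093311e+00
  6.94218288e-04  4.20691801e-01] (array([ 3. , 14.8, -4.1]), array([-1.000e-02, -2.700e-01, -2.573e+01]))
```

```bash
python3 -m jog '[[[3,15,-4],[0,0,-25.7],70],[[3,15,-4],[0,0,-25.7],70],[[3,15,-4],[0,0,-25.7],70],[[3,15,-4],[0,0,-25.7],70],[[3,15,-4],[0,0,-25.7],70]]'
python3 - <<'E'
from h import *
import pickle
s=r.get_state(); print(s["time_s"],s["joints"]); pickle.dump(s,open("s3.pkl","wb"))
cv2.imwrite("pics/w18.png",r.grab_frame("wrist"))
E
```

```text
time_s: 23.55
ee_pos: [500.4, 245.2, 396.3]
tool_rot: [-0.001, -0.106, 0.994, 0.0]
wrist_force: [0.1, -0.2, 0.4]
width: 0.822
23.55 [ 2.20738447e-01 -2.62207463e-02 -5.14007157e-02  1.54826105e+00
  6.96298281e-04  7.67031905e-03]
```

View pics/w18.png

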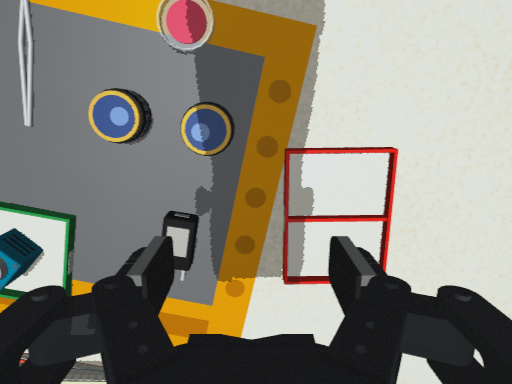

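Run:
```python
import cv2
im=cv2.imread("pics/w18.png")
cv2.imwrite("pics/w18a.png",cv2.resize(im[50:200,60:260],(800,600),interpolation=cv2.INTER_CUBIC))
cv2.imwrite("pics/w18b.png",cv2.resize(im[140:290,220:420],(800,600),interpolation=cv2.INTER_CUBIC))
```

```text
(no output)
```

View pics/w18a.png

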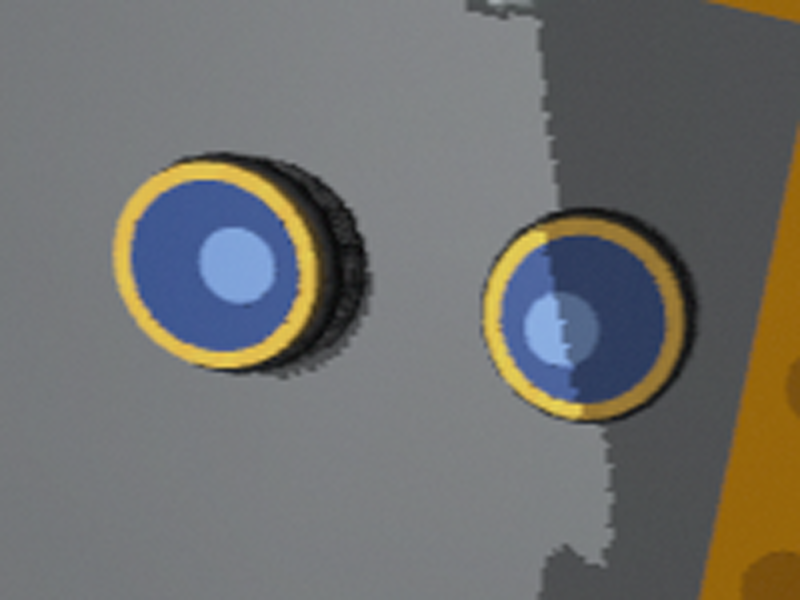

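View pics/w18b.png

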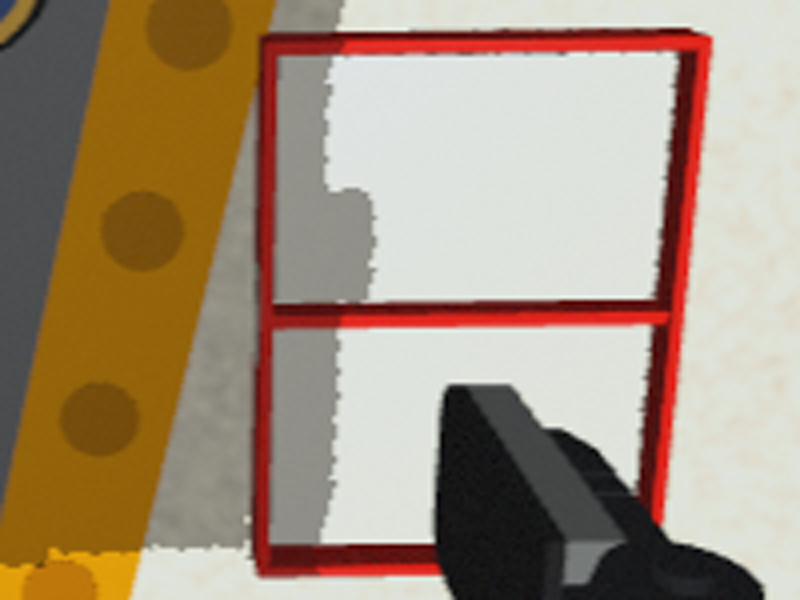

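Run:
```python
from h import *
import pickle
np.set_printoptions(precision=1,suppress=True)
c=wcam(pickle.load(open("s3.pkl","rb"))); t=r.camera_model("top")
z=lambda ox,oy:(lambda u,v:((u+.5)/4-.5+ox,(v+.5)/4-.5+oy))
A,B=z(60,50),z(220,140); T=z(70,120)
for n,a,b,h in [("A",A(585,317),T(400,404),39),("B",A(217,265),T(548,396),39)]:
    print(n,plane(0,a,h,c),plane(0,b,h,t),tri2(c,a,t,b))
q=[B(261,35),B(711,34),B(255,576),B(273,314),B(672,314)]
w=np.array([plane(0,p,18,c) for p in q]); print(w)
f=lambda d:(np.linalg.norm(d),np.degrees(np.arctan2(d[1],d[0])))
print(f(w[2]-w[0]),f(w[1]-w[0]),"center",(w[1]+w[2])/2)
print("mid wall centre @16",plane(0,B(472,311),16,c))
for p,b in zip(q[:2],[T(83,434),T(83,434)]): print(tri2(c,p,t,b))
print(tri2(c,q[0],t,T(272,396)),tri2(c,q[1],t,T(83,434)),tri2(c,q[2],t,T(226,150)))
```

```text
A [466.7 192.9  39. ] [468.3 190.5  39. ] [468.2 192.   30.6]
B [473.4 103.2  39. ] [474.4 100.7  39. ] [474.4 101.2  34. ]
[[471.  276.   18. ]
 [445.5 392.7  18. ]
 [627.4 312.4  18. ]
 [546.4 297.9  18. ]
 [522.7 407.5  18. ]]
(np.float64(160.50707829732343), np.float64(13.093119117332577)) (np.float64(119.4897273324422), np.float64(102.32999343160068)) center [536.4 352.6  18. ]
mid wall centre @16 [534.3 353.   16. ]
[436.9 221.5 474.9]
[446.5 382.3  40.1]
[473.1 278.4   0.5] [446.5 382.3  40.1] [626.4 309.5  18.5]
```

```bash
python3 -c "
from h import *
print(goto(467.5,191.7,255,192.6))"
```

```text
(array([ 43.2, -45.4, 141.7]), array([ 0.04, -0.13, -0.37]))
```

```bash
python3 -m jog '[[[43,-45.4,50],[0,0,-0.4],72],[[43,-45.4,100],[0,0,-0.4],72],[[43,-45.4,141],[0,0,-0.4],72],[[43,-45.4,141],[0,0,-0.4],72],[[43,-45.4,141],[0,0,-0.4],72]]'
python3 - <<'E'
from h import *
s=r.get_state(); print(s["time_s"],s["joints"],s["ee_pos"])
cv2.imwrite("pics/w19.png",r.grab_frame("wrist"))
c=wcam(s); print(proj(c,np.array([467.5,191.7,39])),proj(c,np.array([474,102,39])))
print(goto(467.5,191.7,177,192.6))
E
```

```text
time_s: 24.22
ee_pos: [468.7, 192.0, 258.4]
tool_rot: [0.0, -0.111, 0.994, 0.0]
wrist_force: [0.5, -0.5, 0.5]
width: 0.844
24.225 [ 1.29846698e-01 -1.59379306e-01 -4.27854211e-01  1.30132736e+00
  6.50813599e-04 -9.17524884e-02] [468.67605899 191.98590047 258.37502697]
[250.57837106 214.41273623] [101.56003944 193.17808463]
(array([ 1.7, -0.1, 81.9]), array([0.03, 0.13, 0.11]))
```

View pics/w19.png

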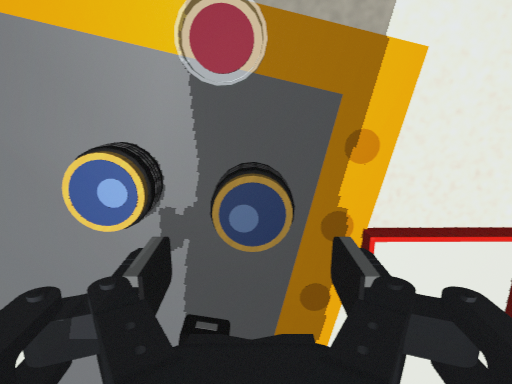

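```bash
python3 -m jog '[[[2,0.5,30],[0,0,0],72],[[2,0.5,60],[0,0,0],72],[[2,0.5,76],[0,0,0],72],[[2,0.5,80],[0,0,0],72],[[2,0.5,80],[0,0,0],72]]'
python3 - <<'E'
from h import *
s=r.get_state(); print(s["ee_pos"],s["wrist_force"])
cv2.imwrite("pics/w20.png",r.grab_frame("wrist"))
E
```

```text
time_s: 24.9
ee_pos: [466.5, 192.0, 177.6]
tool_rot: [0.0, -0.111, 0.994, 0.0]
wrist_force: [-0.6, -0.4, 0.1]
width: 0.846
[466.45577963 192.04165139 177.57094476] [-0.55997477 -0.41706414  0.12484192]
```

View pics/w20.png

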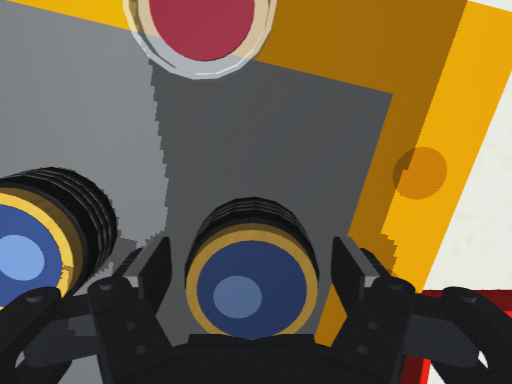

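Lens A is centred, about 252 against the pads' midpoint of 251, and clear of its neighbour. I'll grip and lift.

```bash
python3 -m jog '[[[0,0,0],[0,0,0],45],[[0,0,0],[0,0,0],45],[[0,0,0],[0,0,0],45],[[0,0,0],[0,0,0],45],[[0,0,-2],[0,0,0],45],[[0,0,-10],[0,0,0],45],[[0,0,-50],[0,0,0],45],[[0,0,-90],[0,0,0],45],[[0,0,-90],[0,0,0],45],[[0,0,-90],[0,0,0],45]]'
python3 - <<'E'
from h import *
s=r.get_state(); print(s["ee_pos"],s["width"]*85.4,s["wrist_force"])
cv2.imwrite("pics/w21.png",r.grab_frame("wrist"))
print(goto(574.5,359.5,190,192.6))
E
```

```text
time_s: 26.2
ee_pos: [465.8, 191.8, 266.1]
tool_rot: [-0.001, -0.111, 0.994, 0.0]
wrist_force: [-0.9, 0.2, -2.4]
width: 0.611
[465.80953434 191.83690031 266.05811459] 52.13935002634095 [-0.88528883  0.2469362  -2.38593101]
(array([-143.4,  139.5,   75.2]), array([ 0.05, -0.14,  0.12]))
```

View pics/w21.png

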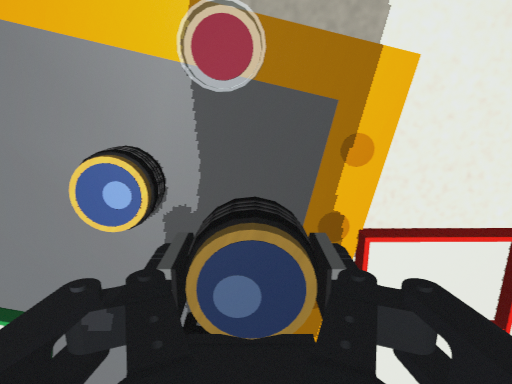

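```bash
python3 -m jog '[[[-143.4,139.5,0],[0,0,0],45],[[-143.4,139.5,0],[0,0,0],45],[[-143.4,139.5,0],[0,0,0],45],[[-143.4,139.5,0],[0,0,0],45],[[-143.4,139.5,0],[0,0,0],45],[[-143.4,139.5,30],[0,0,0],45],[[-143.4,139.5,60],[0,0,0],45],[[-143.4,139.5,75],[0,0,0],45],[[-143.4,139.5,78],[0,0,0],45],[[-143.4,139.5,78],[0,0,0],45]]'
python3 - <<'E'
from h import *
s=r.get_state(); print(s["ee_pos"],s["width"]*85.4,s["wrist_force"])
cv2.imwrite("pics/w22.png",r.grab_frame("wrist"))
E
```

```text
time_s: 27.5
ee_pos: [575.4, 359.4, 189.5]
tool_rot: [0.0, -0.111, 0.994, 0.0]
wrist_force: [-0.4, 0.6, -1.2]
width: 0.615
[575.36212429 359.44011053 189.52172106] 52.56178366855293 [-0.43829007  0.62918333 -1.18948627]
```

View pics/w22.png

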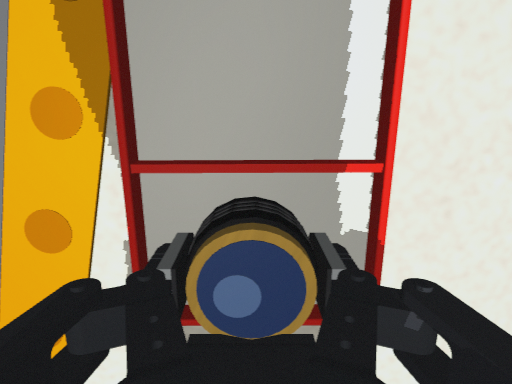

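```bash
python3 -m jog '[[[0,0,2],[0,0,0],45],[[0,0,4],[0,0,0],45],[[0,0,6],[0,0,0],45],[[0,0,7.5],[0,0,0],45],[[0,0,7.5],[0,0,0],45]]'
```

```text
time_s: 28.18
ee_pos: [575.0, 359.5, 180.7]
tool_rot: [-0.001, -0.111, 0.994, 0.0]
wrist_force: [0.4, -0.1, -1.9]
width: 0.614
```

```bash
python3 -m jog '[[[0,0,0.5],[0,0,0],45],[[0,0,1.5],[0,0,0],45],[[0,0,1.5],[0,0,0],45]]'
```

```text
time_s: 28.55
ee_pos: [575.2, 359.6, 180.0]
tool_rot: [-0.0, -0.111, 0.994, 0.0]
wrist_force: [-1.6, -0.8, 2.6]
width: 0.612
```

```bash
python3 -m jog '[[[0,0,0.5],[0,0,0],45],[[0,0,0.5],[0,0,0],58],[[0,0,0.5],[0,0,0],67],[[0,0,0.5],[0,0,0],67],[[0,0,-8],[0,0,0],67],[[0,0,-30],[0,0,0],67],[[0,0,-70],[0,0,0],67],[[0,0,-120],[0,0,0],72],[[0,0,-120],[0,0,0],72],[[0,0,-120],[0,0,0],72]]'
python3 - <<'E'
from h import *
s=r.get_state(); print(s["ee_pos"],s["width"]*85.4,s["wrist_force"])
cv2.imwrite("pics/w23.png",r.grab_frame("wrist"))
print(goto(474,100.8,258,192.6))
E
```

```text
time_s: 29.8
ee_pos: [575.3, 359.5, 300.7]
tool_rot: [0.0, -0.111, 0.994, 0.0]
wrist_force: [0.0, -0.0, -1.0]
width: 0.847
[575.33014346 359.54263882 300.67707317] 72.36128989242384 [ 2.84654119e-02 -3.49151643e-04 -9.75352811e-01]
(array([ 155.4, -230.1,   41.4]), array([ 0.04, -0.07,  0.11]))
```

View pics/w23.png

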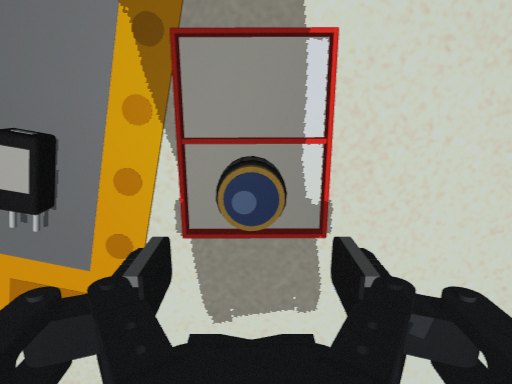

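Lens A is flat in the far red bay. Next is lens B.

```bash
python3 -m jog '[[[155.4,-230,0],[0,0,0],72],[[155.4,-230,0],[0,0,0],72],[[155.4,-230,0],[0,0,0],72],[[155.4,-230,0],[0,0,0],72],[[155.4,-230,0],[0,0,0],72],[[155.4,-230,41],[0,0,0],72],[[155.4,-230,41],[0,0,0],72],[[155.4,-230,41],[0,0,0],72]]'
python3 - <<'E'
from h import *
s=r.get_state(); print(s["time_s"],s["ee_pos"])
cv2.imwrite("pics/w24.png",r.grab_frame("wrist"))
c=wcam(s); print(proj(c,np.array([474,100.8,39])))
print(goto(474,100.8,177.3,192.6))
E
```

```text
time_s: 30.85
ee_pos: [474.2, 101.2, 258.9]
tool_rot: [-0.001, -0.111, 0.994, 0.0]
wrist_force: [0.4, -0.0, 0.6]
width: 0.848
30.85 [474.1574602  101.22018787 258.92132309]
[249.86979061 216.48179161]
(array([ 0.6, -0.4, 82.2]), array([ 0.03, -0.02,  0.15]))
```

View pics/w24.png

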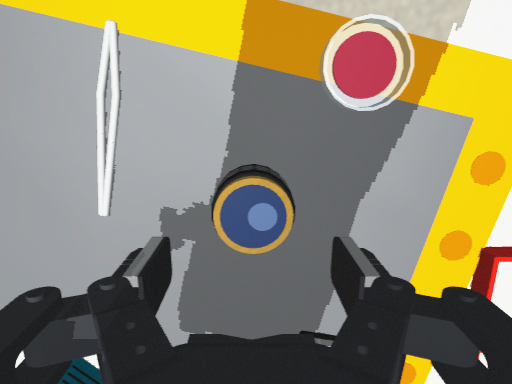

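```bash
python3 -m jog '[[[1.4,1,30],[0,0,0],72],[[1.4,1,60],[0,0,0],72],[[1.4,1,76],[0,0,0],72],[[1.4,1,80.5],[0,0,0],72],[[1.4,1,80.5],[0,0,0],72]]'
python3 - <<'E'
from h import *
s=r.get_state(); print(s["ee_pos"],s["wrist_force"])
cv2.imwrite("pics/w25.png",r.grab_frame("wrist"))
E
```

```text
time_s: 31.52
ee_pos: [473.0, 101.7, 178.8]
tool_rot: [-0.0, -0.111, 0.994, 0.0]
wrist_force: [-0.6, -0.2, 0.2]
width: 0.843
[472.96343467 101.72822304 178.79321071] [-0.60068541 -0.19252321  0.20527292]
```

View pics/w25.png

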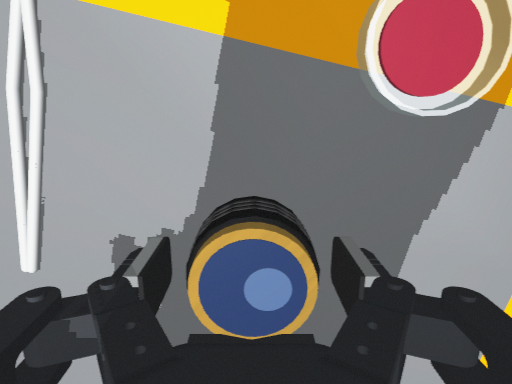

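Lens B is centred, at about 253 against the pads' midpoint of 252. I'll grip and lift.

```bash
python3 -m jog '[[[0,0,1],[0,0,0],45],[[0,0,1],[0,0,0],45],[[0,0,1],[0,0,0],45],[[0,0,1],[0,0,0],45],[[0,0,-2],[0,0,0],45],[[0,0,-10],[0,0,0],45],[[0,0,-50],[0,0,0],45],[[0,0,-90],[0,0,0],45],[[0,0,-90],[0,0,0],45],[[0,0,-90],[0,0,0],45]]'
python3 - <<'E'
from h import *
s=r.get_state(); print(s["ee_pos"],s["width"]*85.4,s["wrist_force"])
cv2.imwrite("pics/w26.png",r.grab_frame("wrist"))
print(goto(498.5,342.5,190,192.6))
E
```

```text
time_s: 32.83
ee_pos: [472.4, 101.6, 267.5]
tool_rot: [-0.001, -0.111, 0.994, 0.0]
wrist_force: [-0.6, -0.0, -1.9]
width: 0.617
[472.42655298 101.62792798 267.52460486] 52.65352857469057 [-0.61844618 -0.03792068 -1.86405595]
(array([-78.9, 229.1,  76.9]), array([ 0.07, -0.14,  0.12]))
```

View pics/w26.png

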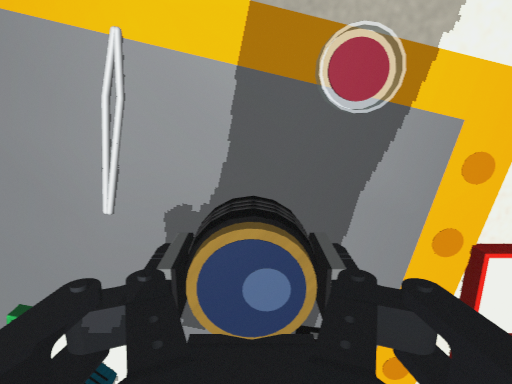

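```bash
python3 -m jog '[[[-79,229,0],[0,0,0],45],[[-79,229,0],[0,0,0],45],[[-79,229,0],[0,0,0],45],[[-79,229,0],[0,0,0],45],[[-79,229,0],[0,0,0],45],[[-79,229,30],[0,0,0],45],[[-79,229,60],[0,0,0],45],[[-79,229,75],[0,0,0],45],[[-79,229,79],[0,0,0],45],[[-79,229,79],[0,0,0],45]]'
python3 - <<'E'
from h import *
s=r.get_state(); print(s["ee_pos"],s["width"]*85.4,s["wrist_force"])
cv2.imwrite("pics/w27.png",r.grab_frame("wrist"))
E
```

```text
time_s: 34.12
ee_pos: [499.5, 342.3, 189.7]
tool_rot: [-0.0, -0.111, 0.994, 0.0]
wrist_force: [-0.4, -0.3, -0.9]
width: 0.613
[499.48485028 342.25191706 189.6730656 ] 52.35637413338676 [-0.44725834 -0.25052191 -0.90847911]
```

View pics/w27.png

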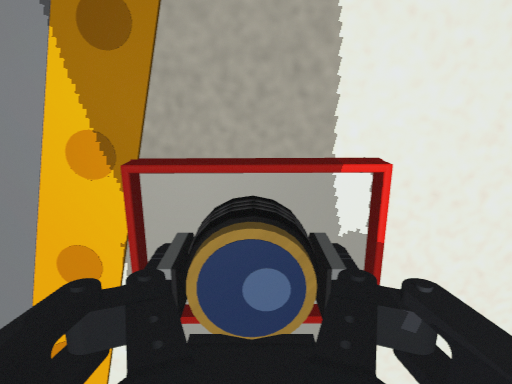

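```bash
python3 -m jog '[[[0,0,2],[0,0,0],45],[[0,0,4],[0,0,0],45],[[0,0,6],[0,0,0],45],[[0,0,7.5],[0,0,0],45],[[0,0,7.5],[0,0,0],45]]'; python3 -m jog '[[[0,0,0.5],[0,0,0],45],[[0,0,1.5],[0,0,0],45],[[0,0,1.5],[0,0,0],45]]'
```

```text
time_s: 34.8
ee_pos: [499.1, 342.4, 181.3]
tool_rot: [-0.001, -0.111, 0.994, 0.0]
wrist_force: [-0.6, 0.4, -1.1]
width: 0.614
time_s: 35.17
ee_pos: [499.3, 342.5, 180.3]
tool_rot: [-0.0, -0.111, 0.994, 0.0]
wrist_force: [-1.8, -1.6, 2.1]
width: 0.612
```

```bash
python3 -m jog '[[[0,0,0.5],[0,0,0],45],[[0,0,0.5],[0,0,0],58],[[0,0,0.5],[0,0,0],67],[[0,0,0.5],[0,0,0],67],[[0,0,-8],[0,0,0],67],[[0,0,-30],[0,0,0],67],[[0,0,-70],[0,0,0],67],[[0,0,-120],[0,0,0],72],[[0,0,-140],[0,0,0],72],[[0,0,-140],[0,0,0],72]]'
python3 - <<'E'
from h import *
s=r.get_state(); print(s["ee_pos"],s["width"]*85.4,s["wrist_force"])
cv2.imwrite("pics/w28.png",r.grab_frame("wrist"))
cv2.imwrite("pics/t28.png",cv2.resize(r.grab_frame("top")[100:300,60:440],(798,420),interpolation=cv2.INTER_CUBIC))
cv2.imwrite("pics/s28.png",r.grab_frame("side"))
E
```

```text
time_s: 36.42
ee_pos: [499.8, 342.6, 321.8]
tool_rot: [0.001, -0.111, 0.994, 0.001]
wrist_force: [0.2, 0.0, -0.6]
width: 0.843
[499.84201399 342.56400542 321.78512783] 72.00094570731589 [ 0.15828041  0.00135494 -0.62570815]
```

View pics/w28.png

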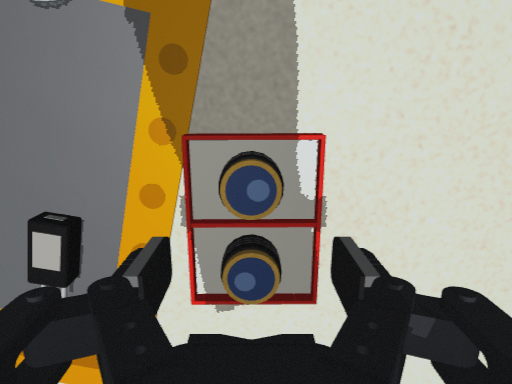

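View pics/t28.png

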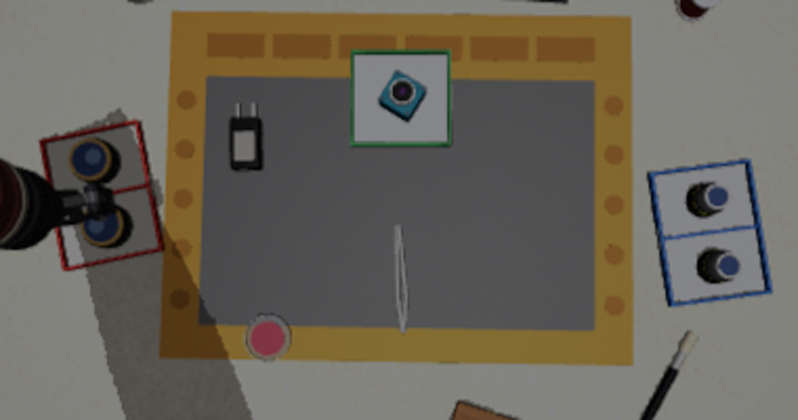

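View pics/s28.png

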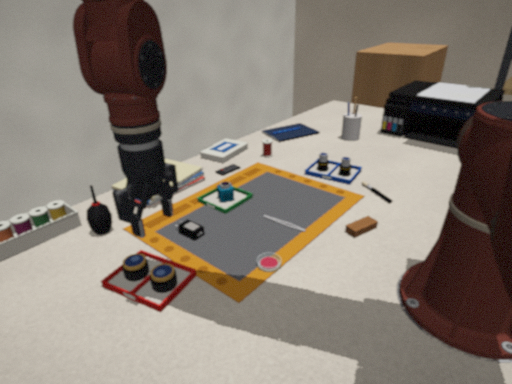

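The wrist view shows both lenses in separate red bays, centred at (251,189) and (250,276). The top and side views show the eyepieces standing in the blue bays, the camera in the green tray, and the dish and adapter in place. One numeric check before I hand in.

Run:
```python
from h import *
s=r.get_state(); c=wcam(s); t=r.camera_model("top")
F=lambda u,v:((u+.5)/2.1-.5+60,(v+.5)/2.1-.5+100)
def loc(p,o,a):
    a=np.radians(a); d=p[:2]-o; return np.round([d@[np.cos(a),np.sin(a)],d@[-np.sin(a),np.cos(a)]],1)
for p in [(251,189),(250,276.5)]: print("lens",loc(plane(0,p,41,c),np.array([536.5,351]),12.6))
for p in [(716,196),(728,265)]: print("eye",loc(plane(0,F(*p),63,t),np.array([503,-368.5]),8.9))
print("cam",loc(plane(0,F(402,92),57,t),np.array([657.2,-4]),0))
print("dish",plane(0,F(268,338),5,t),"adapter",plane(0,F(245,145),29,t), s["wrist_force"], abs(s["qd"]).max())
```

```text
lens [-42.2  -0.2]
lens [33.2 -0.9]
eye [38.3  0.9]
eye [-40.4   0.6]
cam [-0.6 -0.9]
dish [370.50612281 149.92997168   5.        ] adapter [596.79487909 179.32473684  29.        ] [ 0.50590937  0.23150182 -0.2779352 ] 0.006153715411779961
```

```bash
python3 -c "
from station import r
print(r.job_done())"
```

```text
the job is handed in; nothing more can be done
None
```

The job is handed in: both eyepieces are in the blue tray and both lenses in the red, one to each bay, and the camera is in the green tray. Each was lowered until the wrist force showed contact with the floor (about 2–9 N) before I released it. It took about 36.5 s of the 128 s.

**Last checks, in tray coordinates:**

| Item | Along tray x (mm) | Bay centre (mm) | Along tray y (mm) |
|---|---|---|---|
| Eyepieces | +38.3 and −40.4 | ±39 | within 1 |
| Lenses | +33.2 and −42.2 | ±39, 12 mm allowed | within 1 |
| Camera | −0.6 | 0 | −0.9 |

- **Upright and flat:** I judged this by eye from the pictures, in which all five stand flat. I did not measure the heights or tilts after release.
- **Dish and adapter:** both show within 1–2 mm of where they started. The wrist force was near zero and the arm was clear of everything at the end.

**What disagreed or went wrong:**
- **Side camera:** it read 4–10 mm off the top view in places, so I relied on the top and wrist cameras.
- **Heights from two views:** tray corners came out poorly (0.5–40 mm against 18 mm), and lens A's top read 31–35 mm against 39 mm. I used the given rim height for the trays and checked floor contact by force.
- **First approach to the camera:** it stopped at the last joint's limit, about 12 mm off. I backed off without gripping, turned the gripper 90° and took the other pair of sides.

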